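# Bring the snap ring, held spread, to the carousel hub's groove

## Robot

A 6-joint arm with a two-finger parallel gripper is mounted at the origin on a cart in front of the work surface, level with it; the furniture and walls round the work are solid. World frame = base frame: x ahead of the robot, y to its left, z up, the work surface at z = 0. Lengths are in m, angles in rad, forces in N, time in s.
With the tool pointing down it reaches from about 0.35 to 0.775 m from the base axis. Payload 5.5 kg.
Tool frame: the origin (TCP) lies at the very end of the fingers, on their centre line; the grasp point (between the pads) lies 19 mm behind it (env.grasp_offset is the distance from the TCP to the grasp point, in m); z points along the fingers, x is the direction in which the jaws open and shut, and the axes are right-handed (so a half turn about z gives the same grasp; the last joint's range is limited). The gripper opens to 85 mm and grips with 20 to 120 N. Pads are 22 mm wide; open, the fingers measure 114 mm over their backs; the gripper's body (76 mm by 85 mm) begins 54 mm behind the grasp point. The pads swing forward as they close: fully open they stand 13 mm farther back than shut.
Start: joints at [1.207, 0.313, 0.046, 1.304, 0, 1.431], TCP at [0.128, 0.561, 0.231] pointing down, gripper open.
Joint ranges: [-2.76, 2.76], [-0.86, 1.69], [-1.03, 1.26], [-2.2, 2.34], [-1.47, 1.5], [-3.14, 3.14]. Speed limits (rad/s): [2.57, 2.57, 3.14, 3.14, 3.14, 3.14].

## Interface

Orientations are given as a unit quaternion [w, x, y, z].
In Python, from workcell import status, viewer, env gives the robot as it stands.
- The arm moves only by the tool carry_out, never from a script. Its argument "plan" is a list of rows, each an object of numbers: "x", "y", "z": the shift along the tool's x, y, z in m; "ax", "ay", "az": the turn, a rotation vector about the tool's x, y, z in rad; "hand": the opening, from 0 (shut) to 1 (fully open). In form: [{"x": .., "y": .., "z": .., "ax": .., "ay": .., "az": .., "hand": ..}, ...]. A call has 1 to 12 rows; each row is the pose to reach, as a shift and turn from the pose measured when the call began, along the tool's axes at that moment; what a row does not reach only later rows make up. A row lasts 1/12 s, in which the tool goes at most 41.7 mm and 7.16 degrees, less where a joint would pass 70% of its speed; a pose out of reach is approached as far as the arm can. A call with a gripper value outside its range is refused whole. The fingers move at their own pace and stop on an object; "squeeze" is the grip in N (left out, the last holds). Time passes only in rows, so rows that repeat a pose let the fingers close. It gives the time, the measured TCP pose, the force and the opening at its end, in the units of the state.
- status.get_state(): the state, without advancing time (a new reading comes with each control period).
- viewer.read_camera(name): name is "scene" or "top" or "wrist"; returns the picture (420x560x3 uint8, red, green, blue); there is no depth.
- viewer.camera_model(name): a dict with "vfov" (degrees; the focal length in pixels is half the picture's height over the tangent of half this angle, whatever the lens; pixels are square), "cx", "cy" (the principal point, pixels), "T" (4x4, takes a point from camera to world coordinates). Camera axes: x right, y down, z forward; pixel columns grow to the right and rows downward; lengths in m; the calibration is good to about 2 mm. A picture is of the moment at which its call begins: read the wrist's pose just before it. camera_model takes no time and is no camera call; for the wrist camera it gives the pose at the moment of the call.
- env.hand_in(): hands the job in, once; it reports no verdict.
The state is a dict: "clock": time; "joint_pos": joint angles; "qvel": joint speeds; "tau": joint torques, N m; "tcp_pos": TCP position; "orientation": TCP orientation; "wrist_force": force on the tool from outside, world axes, zero at the start; "ft_torque": the same for the moment, N m; "finger_gap": finger opening in m.
Only numpy, scipy, OpenCV 4.12 (cv2) and the standard library are available. Lean on these libraries where they do the work, as an engineer would, in place of code of your own. Each camera call takes 0.05 s, during which the arm holds its last target.

## Task

The sample carousel still needs the snap ring that keeps it from being lifted off its hub. Take the blue-handled snap-ring pliers out of their stand by both handles, put their closed tips into the gap of the ring lying in the steel tray, squeeze the handles fully to spread the ring, lift it out and slide it down over the carousel's upright steel hub until it is level with the dark groove. Finish while holding it there, still spread, level and clear of the hub (I shall check it before it is let go into the groove), and leave the loose fittings on the bench where they are.

Things in the scene. Friction and masses are not known exactly. Their poses are not given: they have to be found in the camera images.
- pliers_grip (a point): Snap-ring pliers, steel, blue handles, 130 g, upright in a grey block, tips down, alike when turned half round. Point between the handles on the centre line, 46 mm above the pivot; z up along the pliers, y from handle to handle (squeezing line). Blue grips run 22 to 68 mm above the pivot, 12 mm along x; over their outsides 56 mm here and 67 mm at the upper ends, which the fingers touch first
- handle_l (a joint): squeeze of the pliers, rad: 0 at rest, 0.262 fully squeezed (built-in stop; grips then parallel, 33 mm over the outsides). The other handle turns with it. A return spring resists: about 8 N on each grip to start, 12 N at the end, plus 8 N from the spread ring. Closing the grips' upper ends by about 5 mm in all holds the pliers firmly enough to carry, jaws still almost closed
- pliers_tip (a point): Same pliers, same axes: point between the two flat jaw blades, 123 mm below pliers_grip. Unsqueezed the blades are together 8 mm wide along y, 6 mm along x, and end 2 mm below the point; shoulders on their outer sides, 21 mm over all, stop on the ring's lugs 2 mm above it. Squeezing drives the blades APART to 47 mm over their outer faces; their ends rise 3.5 mm meanwhile
- ring_center (a point): Flat dark steel snap ring with a gap, 4 mm thick, 36 g, 36 mm inside and 47 mm outside when relaxed, lying flat in the tray. Point half-way up its thickness, at the centre of its opening when spread (relaxed: 4 mm from the centre toward the gap). x points to the gap, z up
- ring_gap (a point): Same ring: place between its two lugs where the closed blades belong, 21 mm from ring_center along x, half-way up. The gap (along y) is 19 mm wide there, 16 mm at the outer end; the lugs reach from 17 to 30 mm from the relaxed centre. The ring springs back with about 5 N on each lug; friction of the blades on the lug ends carries it
- ring_arm_l (a joint): how far the left (+y) half of the ring is sprung open, rad: 0 relaxed, about 0.3 fully spread by the pliers; at 0.2 it just clears the hub with no room to spare
- ring_arm_r (a joint): the same for the right (-y) half
- groove (a point): Middle of the dark groove in the carousel's upright steel hub, on the hub's axis, 82 mm above the worktop; z up. Groove 7 mm wide (78.5 to 85.5 mm). Hub 37.6 mm diameter, bare from the black collar (66 mm high) to its chamfered end at 107 mm. The fully spread ring has 2.5 mm of room all round
- carousel: fixed sample carousel, origin on its axis at the worktop: white round base, aluminium disc 150 mm in diameter with its top at 58 mm, vials standing in it 60 mm from the axis, up to 80 mm high
- tray: fixed open steel tray, 120 x 150 mm, walls 13 mm high and 3 mm thick, floor 3 mm above the worktop, a thin brass shim washer fixed in one corner (leave it); origin under its centre
- stand: fixed grey block, 44 x 98 x 82 mm high (foot 58 x 112 mm), origin under its centre; upright slot 9 mm wide, 67 mm long along its y. The jaws hang in the slot (long enough for squeezed jaws too), the pivot rests on top; raise the pliers 85 mm to clear it
- brass_union: loose brass fitting on the bench, 22 x 39 x 19 mm, a bystander; origin under its centre
- steel_tee: loose steel tee fitting on the bench, 29 x 36 x 14 mm, a bystander; origin under its centre
- tube_cutter: loose red tube cutter on the bench, 32 x 58 x 20 mm, a bystander; origin under its centre
- snap_ring: the ring; origin on its underside at the relaxed centre, x toward the gap
- pliers: the pliers; origin at their pivot, z up along them
Not all that is in view belongs to the job. What is shaped like the pliers but green is not meant.

How it is judged:
On the way, in this order (a step that is already met when the one before it is completed fails the run):
1. the pliers are held by the gripper, lifted out of the stand (height (world z) of pliers_tip above 0.085 m and contact force between the fingers and pliers above 1 N), for 0.1 s.
2. the ring is spread on the squeezed pliers and lifted out of the tray (height (world z) of ring_center above 0.03 m and value of joint each of ring_arm_l, ring_arm_r above 0.2 rad and contact force between pliers and snap_ring above 1 N), for 0.2 s.
At the end, for the whole second after the job is handed in: Ring round the hub within 3 mm of the groove's height and 5 mm of the axis, tilt under 0.15 rad, at rest; both ring halves and the pliers over 0.2 rad open; gripper holds the pliers (over 3 N), pliers press the ring (over 1 N); ring and pliers each touch the carousel with under 2 N (z of ring_center in the frame of groove between -0.003 and 0.003 m and horizontal distance between ring_center and groove below 0.005 m and angle between snap_ring's own z axis and vertical below 0.15 rad and value of joint each of ring_arm_l, ring_arm_r, handle_l above 0.2 rad and contact force between pliers and snap_ring above 1 N and contact force between the fingers and pliers above 3 N and contact force between each of snap_ring, pliers and carousel below 2 N and linear speed of snap_ring below 0.02 m/s); the arm keeps its last pose, push and grip.
It fails at once if a loose fitting on the bench was pushed away by more than 3 cm (distance of any of brass_union, steel_tee, tube_cutter from where it was at the start of the episode above 0.03 m).
It also fails if it takes over 51 s, if anything falls off the work surface, if the arm or the gripper's body presses on something with over 40 N, if the wrist force passes 120 N, or if a joint passes its speed limit or range.

## Working session

There is one attempt and no reset: what is moved stays moved. The work goes in short steps, Python scripts to look and compute and a tool call to move; the robot and the scene stay as the last step left them, time stands still between calls to the robot, and variables do not carry over. Pictures are saved under pics/ and viewed, and the job is handed in when it is done.

Besides the shell and the picture viewer there is one more tool, called after "Emit:" in YAML: its name, and indented under it one key for each argument. carry_out: Moves the arm, as the interface text tells. Its arguments: {"type":"object","properties":{"plan":{"type":"array"},"squeeze":{"type":"number"}},"required":["plan"]}

```bash
ls; mkdir -p pics
python3 - <<'E'
from workcell import status, viewer, env
import cv2,json,numpy as np
print(status.get_state(), env.grasp_offset)
for n in ["scene","top","wrist"]:
    m=viewer.camera_model(n); print(n,m["vfov"],m["cx"],m["cy"],np.round(m["T"],4).tolist(), [k for k in m])
    cv2.imwrite(f"pics/{n}0.png",viewer.read_camera(n)[:,:,::-1])
E
```

```text
pics
{'clock': 0.0, 'joint_pos': array([1.20741369e+00, 3.14005906e-01, 4.49734359e-02, 1.30359774e+00,
       2.73017081e-05, 1.43121123e+00]), 'qvel': array([ 0.00088812, -0.00082685,  0.00170649, -0.00013649,  0.00108915,
        0.0018759 ]), 'tau': array([-5.07742407e-04, -4.80627036e+01,  2.98532599e+01,  1.92751276e-02,
       -3.69056179e-04,  4.68799101e-06]), 'tcp_pos': array([0.1274214 , 0.56017914, 0.23040347]), 'orientation': array([ 4.54886450e-04,  7.81643476e-01,  6.23724808e-01, -7.96269571e-04]), 'wrist_force': array([ 0.38394605,  0.27581545, -0.20207662]), 'ft_torque': array([-0.03401089, -0.01292189, -0.01842916]), 'finger_gap': 0.08568072717596768} 0.0187
scene 55.804292505510766 288.9578802816207 209.38041785727006 [[0.5254, -0.6125, 0.5906, -0.0956], [-0.8508, -0.3853, 0.3573, -0.4481], [0.0087, -0.6903, -0.7235, 0.903], [0.0, 0.0, 0.0, 1.0]] ['vfov', 'cx', 'cy', 'T']
top 49.729689919656686 276.37934266920024 209.7347124995613 [[0.01, -0.9936, 0.1125, 0.3966], [-0.9999, -0.0107, -0.0053, -0.0191], [0.0065, -0.1124, -0.9936, 1.5712], [0.0, 0.0, 0.0, 1.0]] ['vfov', 'cx', 'cy', 'T']
wrist 63.68962836090112 274.387188242431 202.44495440821447 [[0.2217, 0.9261, 0.3053, 0.0499], [0.9751, -0.2102, -0.0705, 0.5773], [-0.0011, 0.3133, -0.9497, 0.3729], [0.0, 0.0, 0.0, 1.0]] ['vfov', 'cx', 'cy', 'T']
```

View pics/scene0.png

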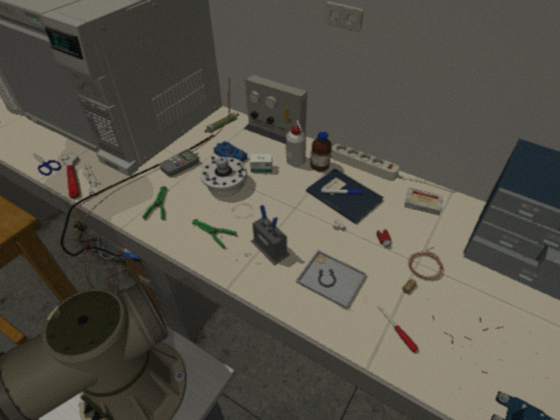

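View pics/top0.png

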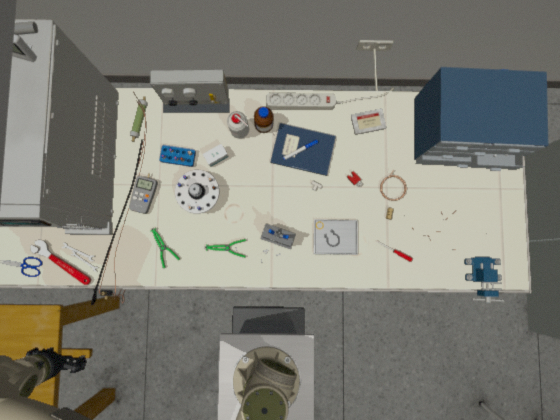

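View pics/wrist0.png

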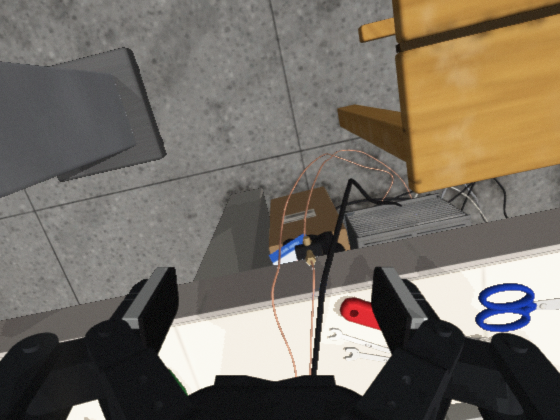

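The scene view shows the pliers stand at about (270,235), the tray with the ring at (328,278) and the hub at (224,172). The top view shows them at (278,235), (333,237) and (196,190). I'll enlarge crops next.

```bash
cat > h.py <<'E'
import numpy as np,cv2
from workcell import status, viewer, env
from scipy.spatial.transform import Rotation as R
def f(m): return 210/np.tan(np.radians(m["vfov"])/2)
def ray(m,u,v):
    T=np.array(m["T"]); d=np.array([(u-m["cx"])/f(m),(v-m["cy"])/f(m),1.0]); d=T[:3,:3]@d
    return T[:3,3],d/np.linalg.norm(d)
def plane(m,u,v,z):
    o,d=ray(m,u,v); return o+d*(z-o[2])/d[2]
def tri(*obs):
    A=np.zeros((3,3));b=np.zeros(3)
    for m,u,v in obs:
        o,d=ray(m,u,v);P=np.eye(3)-np.outer(d,d);A+=P;b+=P@o
    X=np.linalg.solve(A,b)
    return X,[np.round(np.array(proj(m,X))-[u,v],2).tolist() for m,u,v in obs]
def proj(m,X):
    T=np.array(m["T"]);p=T[:3,:3].T@(np.asarray(X)-T[:3,3]);return p[0]/p[2]*f(m)+m["cx"],p[1]/p[2]*f(m)+m["cy"]
def crop(src,dst,u0,v0,u1,v1,s):
    im=cv2.imread(src)[v0:v1,u0:u1];im=cv2.resize(im,None,fx=s,fy=s,interpolation=cv2.INTER_CUBIC)
    for u in range(u0,u1):
        if u%10==0: cv2.line(im,((u-u0)*s,0),((u-u0)*s,6 if u%50 else 14),(0,0,255),1)
    for v in range(v0,v1):
        if v%10==0: cv2.line(im,(0,(v-v0)*s),(6 if v%50 else 14,(v-v0)*s),(0,0,255),1)
    cv2.imwrite(dst,im)
def st():
    s=status.get_state();w,x,y,z=s["orientation"]
    return s,R.from_quat([x,y,z,w])
E
python3 - <<'E'
from h import *
crop("pics/top0.png","pics/top0a.png",170,160,370,270,4)
crop("pics/scene0.png","pics/scene0a.png",190,140,380,310,4)
for n in("top","scene"):
    m=viewer.camera_model(n)
    print(n,[ (np.round(proj(m,p),1)) for p in([0.128,0.561,0.231],)])
E
```

```text
top [array([ 70. , 353.3])]
scene [array([-13.7, 184.3])]
```

View pics/top0a.png

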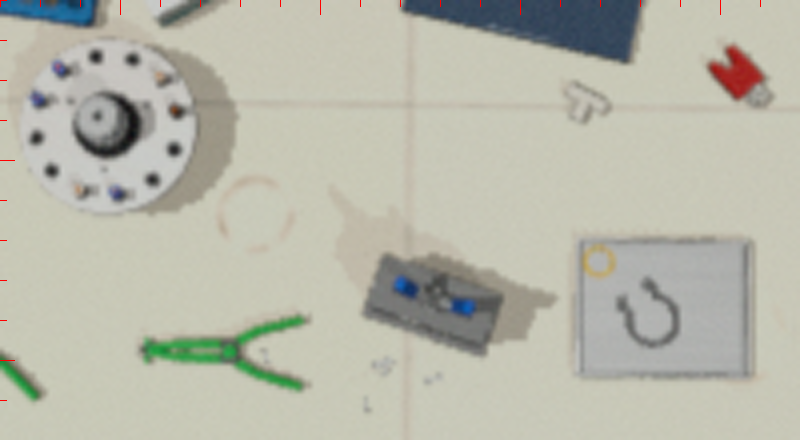

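View pics/scene0a.png

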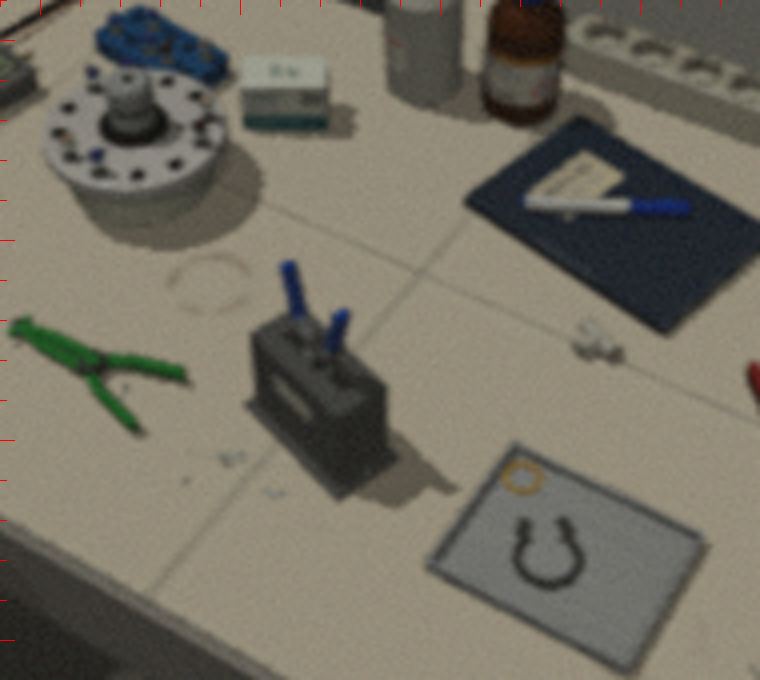

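Run:
```python
from h import *
t=viewer.camera_model("top");s=viewer.camera_model("scene")
def T(a): return a[0]/4+170-.375,a[1]/4+160-.375
def S(a): return a[0]/4+190-.375,a[1]/4+140-.375
for n,a,b in [("hL",(402,284),(290,268)),("hR",(466,306),(342,316)),("hub",(104,113),(131,78)),("ringcen",(650,316),(548,555)),("lugL",(621,300),(523,525)),("lugR",(648,282),(564,522)),("trayNW",(577,239),(516,446)),("trayNE",(751,239),(706,544)),("trayS",(577,377),(430,566)),("traySE",(751,377),(630,672))]:
    X,r=tri((t,*T(a)),(s,*S(b)));print(n,np.round(X,4),r, np.round(plane(t,*T(a),.007),4))
```

```text
hL [ 0.492  -0.0084  0.1466] [[0.21, -0.17], [-0.32, 0.03]] [ 0.5008 -0.0066  0.007 ]
hR [ 0.4757 -0.0594  0.1443] [[0.36, -0.27], [-0.55, 0.06]] [ 0.4824 -0.062   0.007 ]
hub [0.6311 0.2385 0.1049] [[-0.2, 0.17], [0.27, -0.03]] [0.6474 0.255  0.007 ]
ringcen [ 0.4763 -0.2227 -0.0005] [[0.24, -0.15], [-0.36, 0.03]] [ 0.4754 -0.2209  0.007 ]
lugL [ 0.4896 -0.1971 -0.0011] [[0.07, -0.05], [-0.11, 0.01]] [ 0.4889 -0.1959  0.007 ]
lugR [ 0.5053 -0.2203  0.001 ] [[0.08, -0.05], [-0.12, 0.01]] [ 0.5047 -0.2193  0.007 ]
trayNW [ 0.543  -0.16    0.0028] [[0.51, -0.33], [-0.74, 0.07]] [ 0.5414 -0.1578  0.007 ]
trayNE [ 0.5438 -0.3104 -0.0031] [[-0.08, 0.04], [0.12, -0.01]] [ 0.543  -0.3088  0.007 ]
trayS [ 0.4236 -0.1599  0.0032] [[0.49, -0.35], [-0.77, 0.08]] [ 0.4223 -0.1579  0.007 ]
traySE [ 0.4243 -0.3092  0.0022] [[0.19, -0.11], [-0.3, 0.02]] [ 0.4238 -0.3076  0.007 ]
```

```bash
cat >> h.py <<'E'
def go(x,y,z,yaw=None,hand=None):
    """tool-frame shift and rotation to a tool-down pose with tool-x yaw"""
    s,r=st(); p=np.array(s["tcp_pos"]); d=r.inv().apply(np.array([x,y,z])-p)
    if yaw is None:
        xa=r.as_matrix()[:,0]; yaw=np.arctan2(xa[1],xa[0])
    tgt=np.array([[np.cos(yaw),np.sin(yaw),0],[np.sin(yaw),-np.cos(yaw),0],[0,0,-1.]])
    rv=(r.inv()*R.from_matrix(tgt)).as_rotvec()
    print("now",np.round(p,4),"shift",np.round(d,4),"rot",np.round(rv,4),"t",s["clock"],"F",np.round(s["wrist_force"],1),"gap",s["finger_gap"])
E
python3 - <<'E'
from h import *
go(.54,.22,.27,1.264)
E
```

```text
now [0.1275 0.5603 0.2306] shift [-0.2403  0.4778 -0.0391] rot [-0.0002  0.0014  0.083 ] t 0.15 F [-0.2  0.2  0.2] gap 0.08481731808253173
```

Emit:
carry_out:
  plan:
    - {"x":-0.02,"y":0.04,"z":-0.004,"az":0.083,"hand":1}
    - {"x":-0.24,"y":0.478,"z":-0.04,"az":0.083,"hand":1}
    - {"x":-0.24,"y":0.478,"z":-0.04,"az":0.083,"hand":1}
    - {"x":-0.24,"y":0.478,"z":-0.04,"az":0.083,"hand":1}
    - {"x":-0.24,"y":0.478,"z":-0.04,"az":0.083,"hand":1}
    - {"x":-0.24,"y":0.478,"z":-0.04,"az":0.083,"hand":1}
    - {"x":-0.24,"y":0.478,"z":-0.04,"az":0.083,"hand":1}
    - {"x":-0.24,"y":0.478,"z":-0.04,"az":0.083,"hand":1}
    - {"x":-0.24,"y":0.478,"z":-0.04,"az":0.083,"hand":1}
    - {"x":-0.24,"y":0.478,"z":-0.04,"az":0.083,"hand":1}
    - {"x":-0.24,"y":0.478,"z":-0.04,"az":0.083,"hand":1}
    - {"x":-0.24,"y":0.478,"z":-0.04,"az":0.083,"hand":1}

```text
schema error: expected keys x, y, z, ax, ay, az, hand
```

Run:
```python
from h import *
go(.54,.22,.27,1.264)
```

```text
now [0.1275 0.5603 0.2306] shift [-0.2403  0.4778 -0.0391] rot [-0.0002  0.0014  0.083 ] t 0.15 F [-0.2  0.2  0.2] gap 0.08481731808253173
```

All seven keys are needed in each row.

Emit:
carry_out:
  plan:
    - {"x":-0.02,"y":0.04,"z":-0.004,"ax":0,"ay":0,"az":0.083,"hand":1}
    - {"x":-0.24,"y":0.478,"z":-0.04,"ax":0,"ay":0,"az":0.083,"hand":1}
    - {"x":-0.24,"y":0.478,"z":-0.04,"ax":0,"ay":0,"az":0.083,"hand":1}
    - {"x":-0.24,"y":0.478,"z":-0.04,"ax":0,"ay":0,"az":0.083,"hand":1}
    - {"x":-0.24,"y":0.478,"z":-0.04,"ax":0,"ay":0,"az":0.083,"hand":1}
    - {"x":-0.24,"y":0.478,"z":-0.04,"ax":0,"ay":0,"az":0.083,"hand":1}
    - {"x":-0.24,"y":0.478,"z":-0.04,"ax":0,"ay":0,"az":0.083,"hand":1}
    - {"x":-0.24,"y":0.478,"z":-0.04,"ax":0,"ay":0,"az":0.083,"hand":1}
    - {"x":-0.24,"y":0.478,"z":-0.04,"ax":0,"ay":0,"az":0.083,"hand":1}
    - {"x":-0.24,"y":0.478,"z":-0.04,"ax":0,"ay":0,"az":0.083,"hand":1}
    - {"x":-0.24,"y":0.478,"z":-0.04,"ax":0,"ay":0,"az":0.083,"hand":1}
    - {"x":-0.24,"y":0.478,"z":-0.04,"ax":0,"ay":0,"az":0.083,"hand":1}

```text
clock: 1.15
tcp_pos: [0.5134, 0.2417, 0.2681]
orientation: [0.0, 0.807, 0.591, -0.001]
wrist_force: [0.4, 0.7, -0.6]
finger_gap: 0.0854
```

Run:
```python
from h import *
go(.54,.22,.27,1.264)
```

```text
now [0.5134 0.2417 0.2681] shift [-0.0126  0.0319 -0.0019] rot [-0.0004  0.0014 -0.0002] t 1.15 F [ 0.4  0.7 -0.6] gap 0.08542093357139041
```

```bash
cat >> h.py <<'E'
import json
def shot(name):
    m=viewer.camera_model("wrist"); im=viewer.read_camera("wrist")
    cv2.imwrite(f"pics/{name}.png",im[:,:,::-1]); m={k:(np.array(v).tolist()) for k,v in m.items()}
    json.dump(m,open(f"pics/{name}.json","w")); print("qv",np.abs(status.get_state()["qvel"]).max())
def load(name): return json.load(open(f"pics/{name}.json"))
E
python3 - <<'E'
from h import *
shot("w1")
go(.57,.18,.25,1.264)
E
```

```text
qv 0.14023664608369862
now [0.5197 0.237  0.2679] shift [-0.0387  0.0654  0.0183] rot [ 0.005   0.0028 -0.0062] t 1.2 F [ 5.4 -1.6  1.4] gap 0.08548545656370089
```

View pics/w1.png

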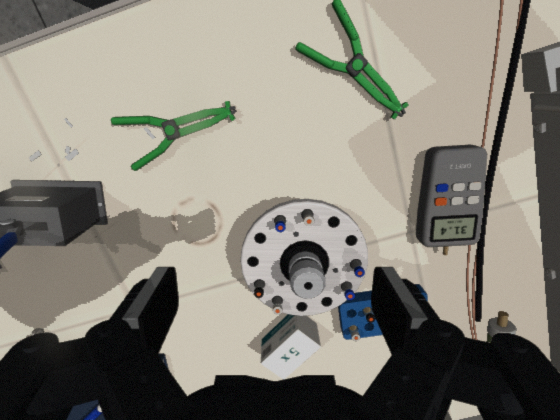

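The wrist picture shows the hub end at about (308,285), clear of the fingers. I'll take a second view from a shifted place.

Emit:
carry_out:
  plan:
    - {"x":-0.039,"y":0.065,"z":0.018,"ax":0,"ay":0,"az":0,"hand":1}
    - {"x":-0.039,"y":0.065,"z":0.018,"ax":0,"ay":0,"az":0,"hand":1}
    - {"x":-0.039,"y":0.065,"z":0.018,"ax":0,"ay":0,"az":0,"hand":1}
    - {"x":-0.039,"y":0.065,"z":0.018,"ax":0,"ay":0,"az":0,"hand":1}
    - {"x":-0.039,"y":0.065,"z":0.018,"ax":0,"ay":0,"az":0,"hand":1}
    - {"x":-0.039,"y":0.065,"z":0.018,"ax":0,"ay":0,"az":0,"hand":1}

```text
clock: 1.7
tcp_pos: [0.5687, 0.1808, 0.2506]
orientation: [0.003, 0.808, 0.589, 0.0]
wrist_force: [-0.4, 0.1, 0.5]
finger_gap: 0.0855
```

Run:
```python
from h import *
shot("w2")
crop("pics/w1.png","pics/w1a.png",235,190,375,330,5)
crop("pics/w2.png","pics/w2a.png",280,110,420,250,5)
```

```text
qv 0.006974234845266272
```

View pics/w1a.png

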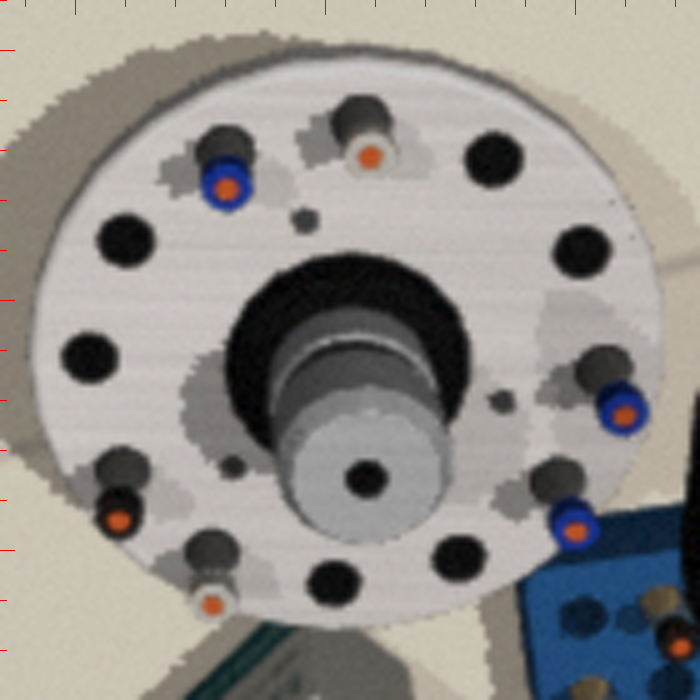

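View pics/w2.png

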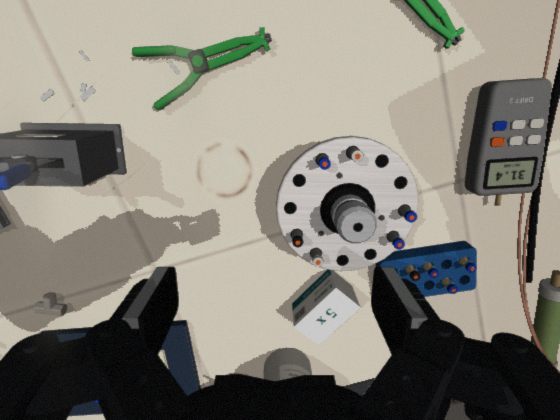

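View pics/w2a.png

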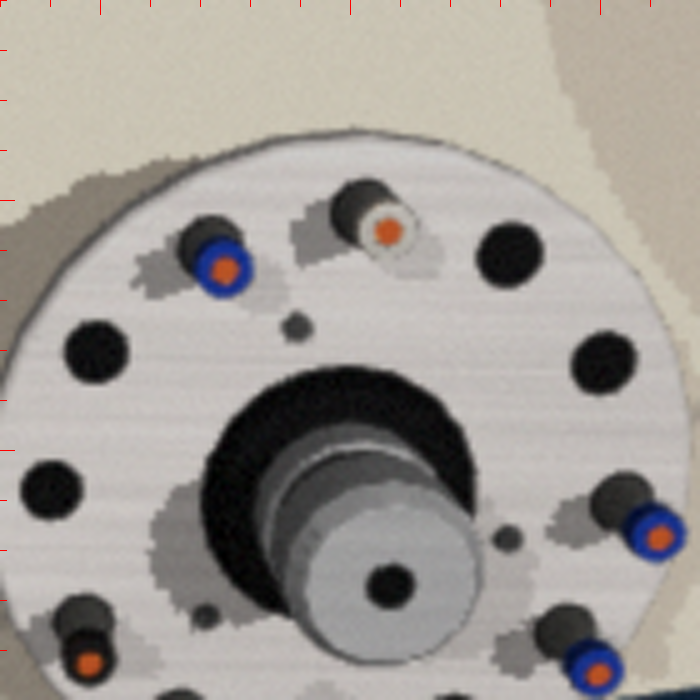

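Run:
```python
from h import *
go(.48,-.12,.26,1.264)
```

```text
now [0.5687 0.1811 0.2509] shift [-0.3138  0.0078 -0.0083] rot [ 0.005   0.0024 -0.0044] t 1.75 F [-0.   0.5  0.3] gap 0.085523641611217
```

Emit:
carry_out:
  plan:
    - {"x":-0.314,"y":0.008,"z":-0.008,"ax":0.005,"ay":0.002,"az":-0.004,"hand":1}
    - {"x":-0.314,"y":0.008,"z":-0.008,"ax":0.005,"ay":0.002,"az":-0.004,"hand":1}
    - {"x":-0.314,"y":0.008,"z":-0.008,"ax":0.005,"ay":0.002,"az":-0.004,"hand":1}
    - {"x":-0.314,"y":0.008,"z":-0.008,"ax":0.005,"ay":0.002,"az":-0.004,"hand":1}
    - {"x":-0.314,"y":0.008,"z":-0.008,"ax":0.005,"ay":0.002,"az":-0.004,"hand":1}
    - {"x":-0.314,"y":0.008,"z":-0.008,"ax":0.005,"ay":0.002,"az":-0.004,"hand":1}
    - {"x":-0.314,"y":0.008,"z":-0.008,"ax":0.005,"ay":0.002,"az":-0.004,"hand":1}
    - {"x":-0.314,"y":0.008,"z":-0.008,"ax":0.005,"ay":0.002,"az":-0.004,"hand":1}
    - {"x":-0.314,"y":0.008,"z":-0.008,"ax":0.005,"ay":0.002,"az":-0.004,"hand":1}
    - {"x":-0.314,"y":0.008,"z":-0.008,"ax":0.005,"ay":0.002,"az":-0.004,"hand":1}
    - {"x":-0.314,"y":0.008,"z":-0.008,"ax":0.005,"ay":0.002,"az":-0.004,"hand":1}
    - {"x":-0.314,"y":0.008,"z":-0.008,"ax":0.005,"ay":0.002,"az":-0.004,"hand":1}

```text
clock: 2.75
tcp_pos: [0.4803, -0.1187, 0.2599]
orientation: [0.0, 0.806, 0.592, 0.0]
wrist_force: [-0.2, -0.7, -0.1]
finger_gap: 0.0851
```

Run:
```python
from h import *
shot("w3")
a=load("w1");b=load("w2")
print(tri((a,308,285.4),(b,357.6,226.8)))
t=viewer.camera_model("top");s=viewer.camera_model("scene")
go(.45,-.09,.28,1.264)
```

```text
qv 0.002999522671349799
(array([0.62924428, 0.24034292, 0.10648956]), [[-0.09, -0.08], [0.11, 0.09]])
now [ 0.4804 -0.1187  0.2598] shift [ 0.0183 -0.0376 -0.0202] rot [0.0003 0.0003 0.0021] t 2.8 F [-0.4  0.3 -0.1] gap 0.08577860681480046
```

View pics/w3.png

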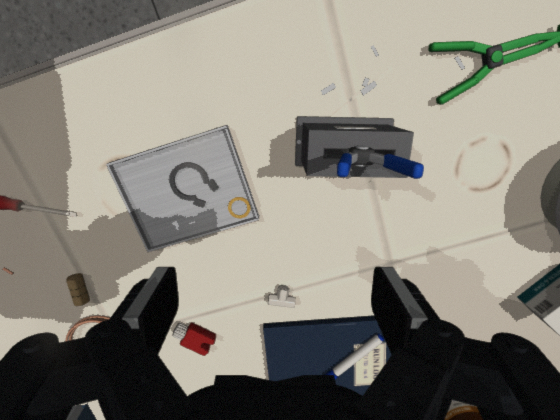

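Run:
```python
from h import *
go(.455,-.18,.25,1.264)
```

```text
now [ 0.4804 -0.1187  0.2598] shift [-0.0661 -0.0058  0.0098] rot [0.0003 0.0003 0.0021] t 2.8 F [-0.4  0.3 -0.1] gap 0.08577860681480046
```

Emit:
carry_out:
  plan:
    - {"x":-0.04,"y":-0.004,"z":0.006,"ax":0,"ay":0,"az":0.002,"hand":1}
    - {"x":-0.066,"y":-0.006,"z":0.01,"ax":0,"ay":0,"az":0.002,"hand":1}
    - {"x":-0.066,"y":-0.006,"z":0.01,"ax":0,"ay":0,"az":0.002,"hand":1}
    - {"x":-0.066,"y":-0.006,"z":0.01,"ax":0,"ay":0,"az":0.002,"hand":1}
    - {"x":-0.066,"y":-0.006,"z":0.01,"ax":0,"ay":0,"az":0.002,"hand":1}
    - {"x":-0.066,"y":-0.006,"z":0.01,"ax":0,"ay":0,"az":0.002,"hand":1}

```text
clock: 3.3
tcp_pos: [0.4553, -0.1788, 0.25]
orientation: [0.0, 0.806, 0.591, 0.0]
wrist_force: [0.0, 0.4, -0.1]
finger_gap: 0.0852
```

Run:
```python
from h import *
shot("w4")
crop("pics/w3.png","pics/w3a.png",290,110,430,190,5)
crop("pics/w3.png","pics/w3b.png",150,140,270,240,6)
```

```text
qv 0.0027907010402117415
```

View pics/w4.png

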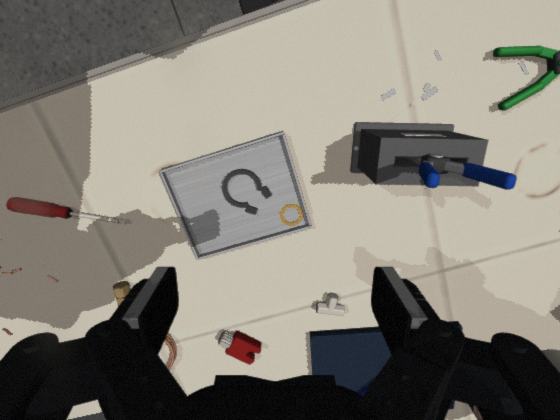

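View pics/w3a.png

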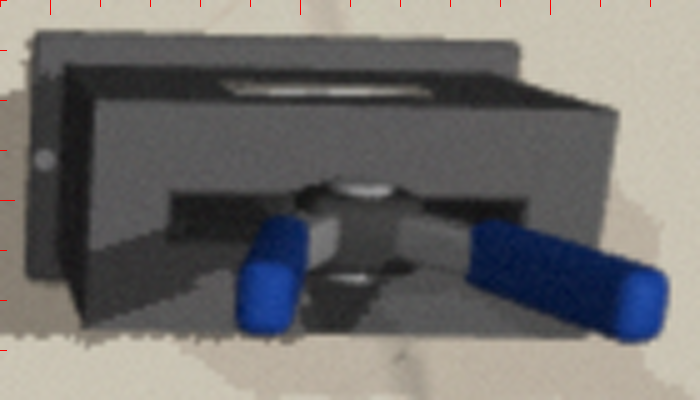

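View pics/w3b.png

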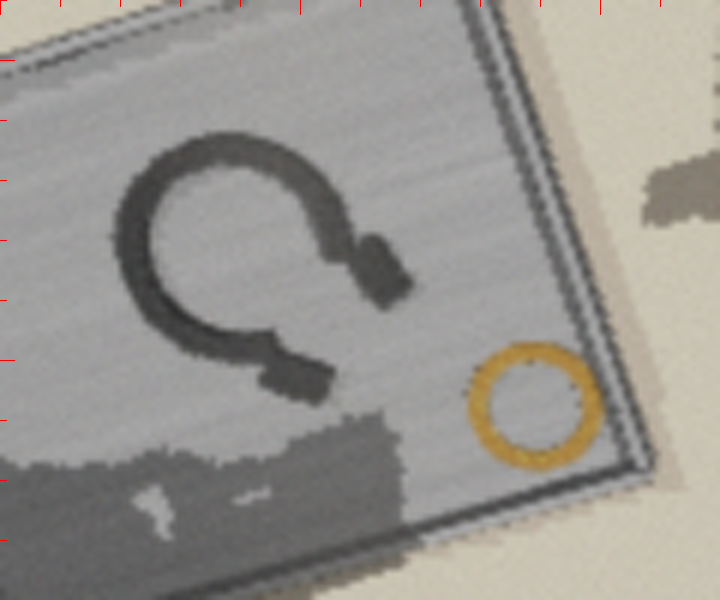

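Run:
```python
from h import *
crop("pics/w4.png","pics/w4a.png",350,110,520,200,4)
crop("pics/w4.png","pics/w4b.png",205,150,305,230,7)
```

```text
(no output)
```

View pics/w4a.png

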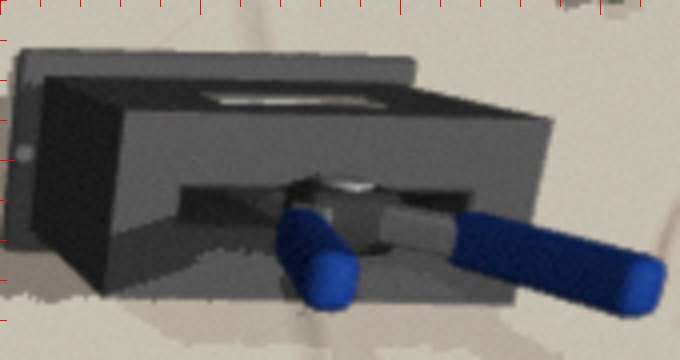

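View pics/w4b.png

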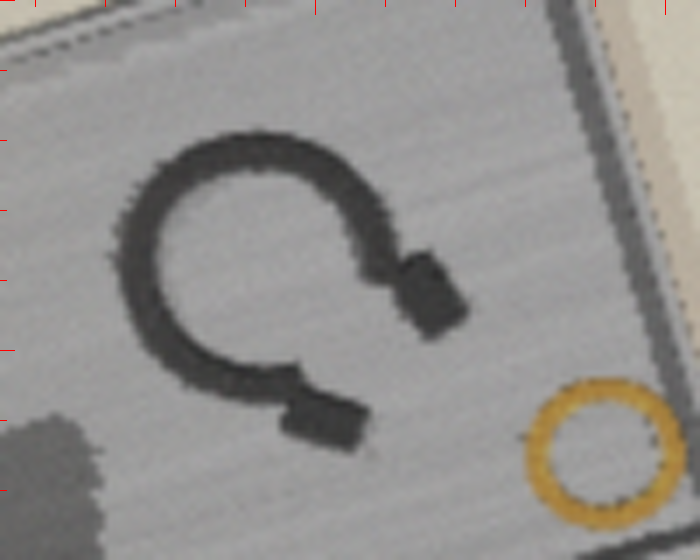

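Run:
```python
from h import *
a=load("w3");b=load("w4")
A=lambda u,v:(a,u/5+290-.4,v/5+110-.4); B=lambda u,v:(b,u/4+350-.375,v/4+110-.375)
P={}
for n,x,y in [("capR",(263,297),(333,280)),("capL",(643,303),(645,286)),("st1",(95,100),(125,112)),("st2",(617,112),(552,120)),("st3",(85,327),(105,295)),("bolt",(363,190),(352,188)),("slotL",(172,192),(180,186)),("slotR",(526,199),(472,192))]:
    P[n],r=tri(A(*x),B(*y));print(n,np.round(P[n],4),r)
m=(P["capL"]+P["capR"])/2;d=P["capL"]-P["capR"];print("mid",m,"len",np.linalg.norm(d),"yaw",np.arctan2(d[1],d[0]))
d=P["st2"]-P["st1"];print(np.arctan2(d[1],d[0]));d=P["slotR"]-P["slotL"];print(np.arctan2(d[1],d[0]))
# rectify ring at z=.007
out=[]
for n,mm in(("w3",a),("w4",b)):
    im=cv2.imread(f"pics/{n}.png")
    N=400;c=np.array([.480,-.215]);k=.0002
    src=np.array([proj(mm,[c[0]+dx,c[1]+dy,.007]) for dx,dy in((.04,.04),(.04,-.04),(-.04,-.04),(-.04,.04))],np.float32)
    dst=np.array([[0,0],[N,0],[N,N],[0,N]],np.float32) # u=-y, v=-x
    H=cv2.getPerspectiveTransform(src,dst);w=cv2.warpPerspective(im,H,(N,N),flags=cv2.INTER_CUBIC);out.append(w)
cv2.imwrite("pics/rect.png",np.hstack(out))
```

```text
capR [ 0.4732 -0.0635  0.1522] [[0.01, -0.06], [-0.01, 0.06]]
capL [ 0.4915 -0.0088  0.1518] [[-0.02, 0.09], [0.02, -0.09]]
st1 [ 0.4468 -0.0755  0.0827] [[-0.02, 0.16], [0.03, -0.16]]
st2 [0.478  0.017  0.0822] [[0.01, -0.05], [-0.01, 0.05]]
st3 [ 0.4877 -0.0889  0.0829] [[0.01, -0.04], [-0.01, 0.04]]
bolt [ 0.4752 -0.0343  0.0958] [[-0.05, 0.33], [0.07, -0.34]]
slotL [ 0.4683 -0.0659  0.0792] [[-0.01, 0.1], [0.02, -0.1]]
slotR [ 0.4892 -0.0023  0.0819] [[-0.02, 0.11], [0.02, -0.11]]
mid [ 0.48236684 -0.03615833  0.15199648] len 0.057629205944239065 yaw 1.2466404157462734
1.244827821469616
1.2525336894169516
```

View pics/rect.png

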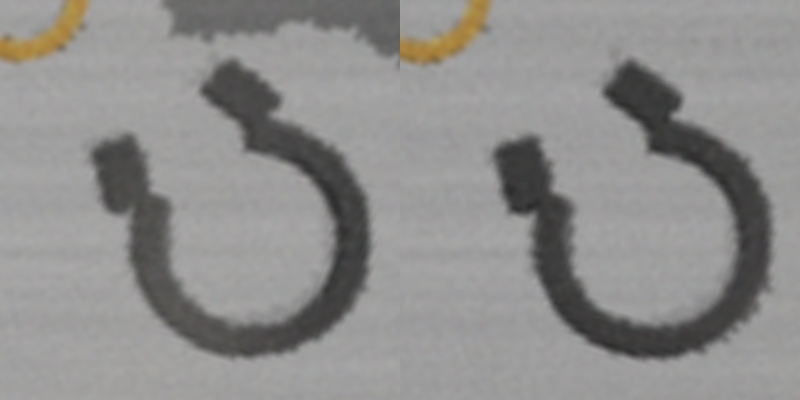

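Run:
```python
from h import *
go(.4824,-.0361,.19,1.247)
go(.4824,-.0361,.115,1.247)
```

```text
now [ 0.4553 -0.1789  0.25  ] shift [ 0.1443 -0.0171  0.06  ] rot [0.0005 0.0001 0.0189] t 3.35 F [ 0.1 -0.1  0.2] gap 0.08508730928923267
now [ 0.4553 -0.1789  0.25  ] shift [ 0.1443 -0.0171  0.135 ] rot [0.0005 0.0001 0.0189] t 3.35 F [ 0.1 -0.1  0.2] gap 0.08508730928923267
```

Emit:
carry_out:
  plan:
    - {"x":0.04,"y":-0.005,"z":0.0,"ax":0,"ay":0,"az":0.019,"hand":1}
    - {"x":0.08,"y":-0.01,"z":0.005,"ax":0,"ay":0,"az":0.019,"hand":1}
    - {"x":0.12,"y":-0.015,"z":0.02,"ax":0,"ay":0,"az":0.019,"hand":1}
    - {"x":0.144,"y":-0.017,"z":0.045,"ax":0,"ay":0,"az":0.019,"hand":1}
    - {"x":0.144,"y":-0.017,"z":0.06,"ax":0,"ay":0,"az":0.019,"hand":1}
    - {"x":0.144,"y":-0.017,"z":0.06,"ax":0,"ay":0,"az":0.019,"hand":1}
    - {"x":0.144,"y":-0.017,"z":0.06,"ax":0,"ay":0,"az":0.019,"hand":1}
    - {"x":0.144,"y":-0.017,"z":0.06,"ax":0,"ay":0,"az":0.019,"hand":1}

```text
clock: 4.02
tcp_pos: [0.4829, -0.0366, 0.191]
orientation: [0.001, 0.812, 0.584, 0.001]
wrist_force: [0.1, -0.1, -0.1]
finger_gap: 0.0853
```

Run:
```python
from h import *
shot("w5")
go(.4824,-.0361,.115,1.247)
m=load("w5")
print(proj(m,[.4732,-.0635,.152]),proj(m,[.4915,-.0088,.152]))
```

```text
qv 0.01116167388283655
now [ 0.4832 -0.037   0.1913] shift [ 0.0006 -0.0012  0.0763] rot [ 0.0026  0.     -0.0007] t 4.0667 F [ 0.2 -1.  -0. ] gap 0.08538069726284023
(np.float64(226.29841735705028), np.float64(232.9738814589649)) (np.float64(325.3318757295996), np.float64(232.89555961833605))
```

View pics/w5.png

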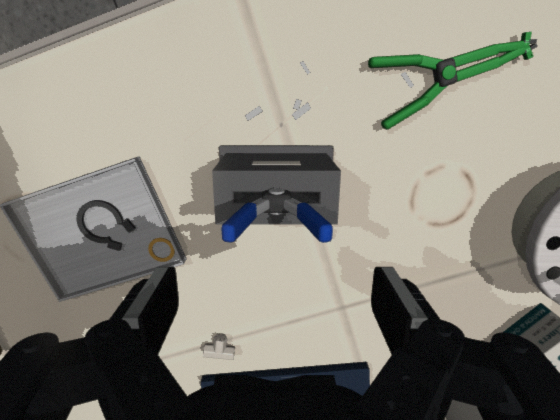

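Emit:
carry_out:
  plan:
    - {"x":0.001,"y":-0.001,"z":0.03,"ax":0.002,"ay":0,"az":0,"hand":1}
    - {"x":0.001,"y":-0.001,"z":0.055,"ax":0.002,"ay":0,"az":0,"hand":1}
    - {"x":0.001,"y":-0.001,"z":0.076,"ax":0.002,"ay":0,"az":0,"hand":1}
    - {"x":0.001,"y":-0.001,"z":0.076,"ax":0.002,"ay":0,"az":0,"hand":1}
    - {"x":0.001,"y":-0.001,"z":0.076,"ax":0.002,"ay":0,"az":0,"hand":0.85}
    - {"x":0.001,"y":-0.001,"z":0.076,"ax":0.002,"ay":0,"az":0,"hand":0.8}
  squeeze: 40

```text
clock: 4.57
tcp_pos: [0.484, -0.0366, 0.1171]
orientation: [0.001, 0.812, 0.583, 0.001]
wrist_force: [0.3, 0.0, -0.0]
finger_gap: 0.0682
```

Run:
```python
from h import *
shot("w6")
go(.4824,-.0361,.115,1.247)
print(status.get_state()["ft_torque"])
```

```text
qv 0.006243389120409077
now [ 0.4842 -0.0365  0.1173] shift [-0.0002 -0.0019  0.0023] rot [ 0.0038 -0.0004 -0.0014] t 4.6167 F [ 0.6 -0.9  0.3] gap 0.0682522896413334
[0.00482378 0.04566127 0.01036526]
```

View pics/w6.png

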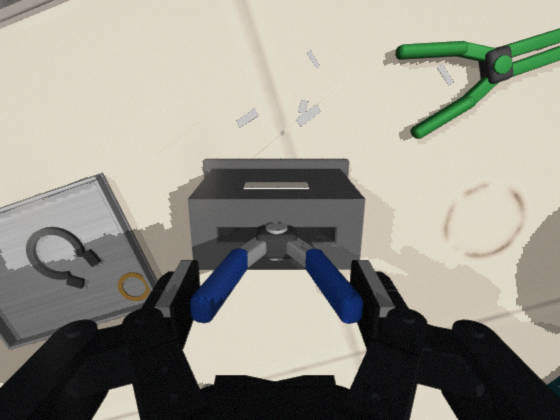

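Emit:
carry_out:
  plan:
    - {"x":0,"y":-0.0015,"z":0.002,"ax":0.004,"ay":0,"az":0,"hand":0.78}
    - {"x":0,"y":-0.0015,"z":0.002,"ax":0.004,"ay":0,"az":0,"hand":0.76}
    - {"x":0,"y":-0.0015,"z":0.002,"ax":0.004,"ay":0,"az":0,"hand":0.74}
    - {"x":0,"y":-0.0015,"z":0.002,"ax":0.004,"ay":0,"az":0,"hand":0.72}
    - {"x":0,"y":-0.0015,"z":0.002,"ax":0.004,"ay":0,"az":0,"hand":0.72}
    - {"x":0,"y":-0.0015,"z":0.002,"ax":0.004,"ay":0,"az":0,"hand":0.72}
  squeeze: 40

```text
clock: 5.12
tcp_pos: [0.4857, -0.0367, 0.1188]
orientation: [0.002, 0.812, 0.583, 0.002]
wrist_force: [-0.6, 0.4, 11.6]
finger_gap: 0.0614
```

Run:
```python
from h import *
shot("w7")
go(.4824,-.0361,.115,1.247)
print(status.get_state()["ft_torque"])
```

```text
qv 0.0010442251901998524
now [ 0.4856 -0.0367  0.1188] shift [-0.0005 -0.0033  0.0038] rot [ 0.0069 -0.001  -0.0014] t 5.1667 F [-0.3  0.8 12.2] gap 0.06159086925899668
[0.08502498 0.24436198 0.00899071]
```

View pics/w7.png

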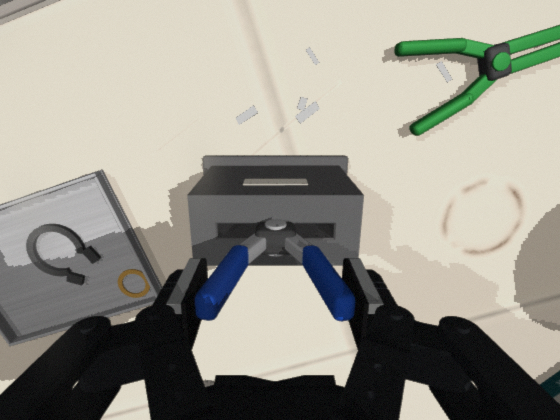

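Emit:
carry_out:
  plan:
    - {"x":0,"y":-0.001,"z":-0.005,"ax":0.004,"ay":0,"az":0,"hand":0.72}
    - {"x":0,"y":-0.001,"z":-0.015,"ax":0.004,"ay":0,"az":0,"hand":0.72}
    - {"x":0,"y":-0.001,"z":-0.035,"ax":0.004,"ay":0,"az":0,"hand":0.72}
    - {"x":0,"y":-0.001,"z":-0.06,"ax":0.004,"ay":0,"az":0,"hand":0.72}
    - {"x":0,"y":-0.001,"z":-0.085,"ax":0.004,"ay":0,"az":0,"hand":0.72}
    - {"x":0,"y":-0.001,"z":-0.105,"ax":0.004,"ay":0,"az":0,"hand":0.72}
    - {"x":0,"y":-0.001,"z":-0.11,"ax":0.004,"ay":0,"az":0,"hand":0.72}
    - {"x":0,"y":-0.001,"z":-0.11,"ax":0.004,"ay":0,"az":0,"hand":0.72}

```text
clock: 5.83
tcp_pos: [0.4851, -0.0365, 0.2309]
orientation: [0.002, 0.812, 0.583, 0.003]
wrist_force: [0.1, 0.7, -0.6]
finger_gap: 0.0614
```

Run:
```python
from h import *
shot("w8")
cv2.imwrite("pics/s8.png",viewer.read_camera("scene")[:,:,::-1])
crop("pics/s8.png","pics/s8a.png",200,90,350,290,3)
go(.4824,-.0361,.115,1.247)
```

```text
qv 0.04245682264766681
now [ 0.4836 -0.0361  0.2281] shift [-0.0004 -0.0013  0.1131] rot [ 0.002  -0.001  -0.0014] t 5.9333 F [ 0.1 -0.8 -1.3] gap 0.06143875397968835
```

View pics/w8.png

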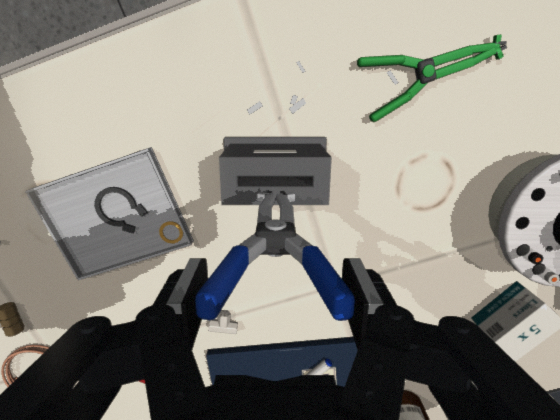

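View pics/s8a.png

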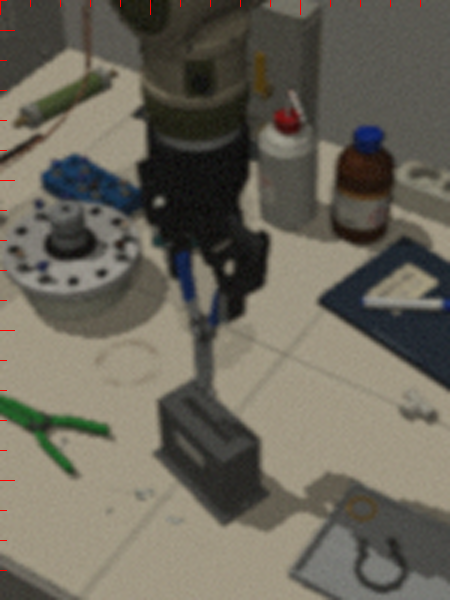

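Run:
```python
from h import *
crop("pics/w8.png","pics/w8a.png",235,180,315,250,9)
m=load("w7")
# use w5-state: camera in tool frame
shot("w9"); s,r=st(); m=load("w9"); p=s["tcp_pos"]
for q in [(0,0,.112),(0,0,.035),(0,0,-.011),(0.005,0,.112),(0,.005,.112)]:
    print(q,np.round(proj(m,p+r.apply(q)),1))
```

```text
qv 0.010140105614608288
(0, 0, 0.112) [275.1 196. ]
(0, 0, 0.035) [275.4 235.8]
(0, 0, -0.011) [275.7 278.2]
(0.005, 0, 0.112) [281.4 196. ]
(0, 0.005, 0.112) [275.1 202. ]
```

View pics/w8a.png

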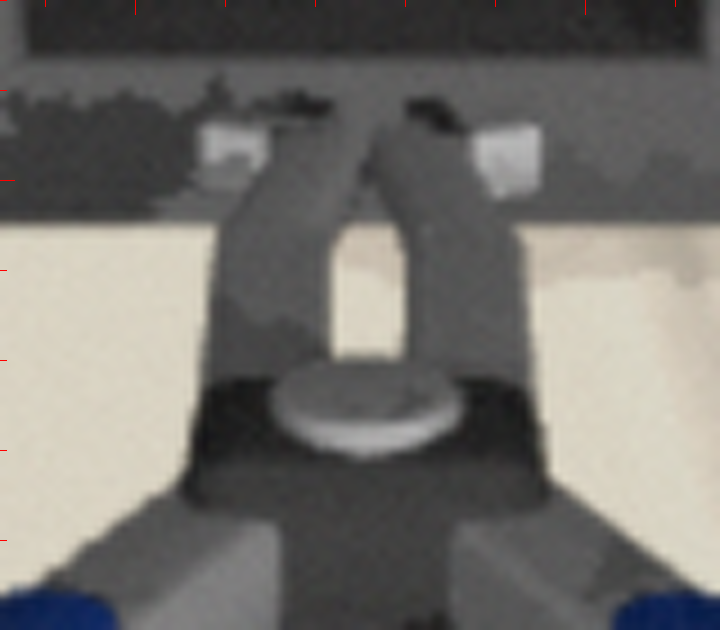

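Run:
```python
from h import *
go(.4936,-.2113,.165,2.154)
```

```text
now [ 0.4832 -0.036   0.2275] shift [-0.1628  0.0658  0.0624] rot [ 1.000e-03 -5.000e-04 -9.084e-01] t 5.9833 F [-0.5 -0.5 -1.5] gap 0.0617771833613852
```

Emit:
carry_out:
  plan:
    - {"x":-0.02,"y":0.008,"z":0,"ax":0,"ay":0,"az":-0.1,"hand":0.74}
    - {"x":-0.045,"y":0.018,"z":0,"ax":0,"ay":0,"az":-0.2,"hand":0.74}
    - {"x":-0.07,"y":0.028,"z":0,"ax":0,"ay":0,"az":-0.3,"hand":0.74}
    - {"x":-0.095,"y":0.038,"z":0,"ax":0,"ay":0,"az":-0.4,"hand":0.74}
    - {"x":-0.12,"y":0.048,"z":0.005,"ax":0,"ay":0,"az":-0.5,"hand":0.74}
    - {"x":-0.145,"y":0.059,"z":0.02,"ax":0,"ay":0,"az":-0.6,"hand":0.74}
    - {"x":-0.163,"y":0.066,"z":0.04,"ax":0,"ay":0,"az":-0.72,"hand":0.74}
    - {"x":-0.163,"y":0.066,"z":0.06,"ax":0,"ay":0,"az":-0.83,"hand":0.74}
    - {"x":-0.163,"y":0.066,"z":0.062,"ax":0,"ay":0,"az":-0.908,"hand":0.74}
    - {"x":-0.163,"y":0.066,"z":0.062,"ax":0,"ay":0,"az":-0.908,"hand":0.74}
    - {"x":-0.163,"y":0.066,"z":0.062,"ax":0,"ay":0,"az":-0.908,"hand":0.74}

```text
clock: 6.9
tcp_pos: [0.4927, -0.2111, 0.1639]
orientation: [-0.001, 0.475, 0.88, 0.001]
wrist_force: [1.0, -0.5, -1.1]
finger_gap: 0.0631
```

Run:
```python
from h import *
shot("w10")
go(.4936,-.2113,.117,2.154)
crop("pics/w10.png","pics/w10a.png",220,130,340,250,6)
m=load("w10")
for P in [(.4936,-.2113,.007),(.4727,-.2251,.007),(.4936,-.2113,.053)]: print(np.round(proj(m,P),1))
```

```text
qv 0.01870553103073267
now [ 0.4934 -0.2112  0.1648] shift [-0.0002  0.0001  0.0478] rot [ 0.0006 -0.0012 -0.0025] t 6.95 F [-0.3  1.  -1. ] gap 0.06296506001677987
[274.6 183.9]
[274.5 156.7]
[274.8 199.2]
```

View pics/w10.png

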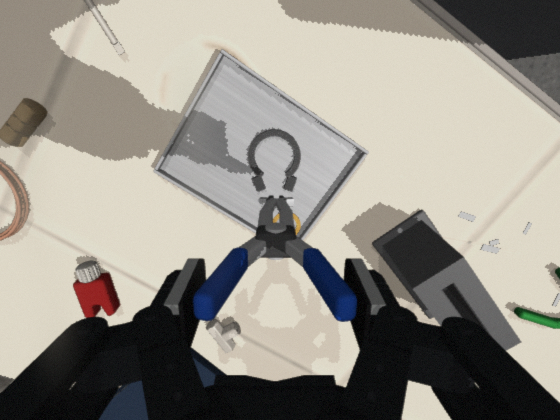

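View pics/w10a.png

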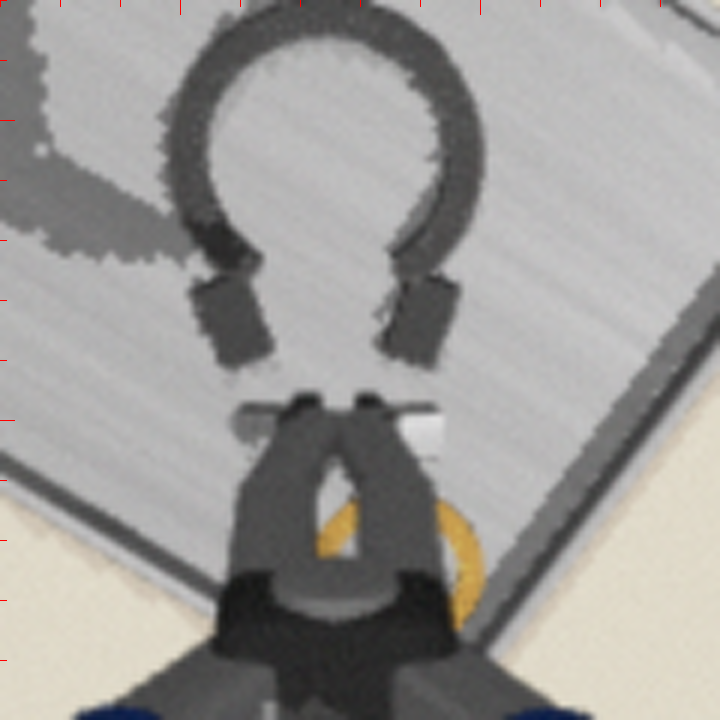

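Emit:
carry_out:
  plan:
    - {"x":-0.001,"y":0.0,"z":0.015,"ax":0,"ay":0,"az":-0.002,"hand":0.74}
    - {"x":-0.001,"y":0.0,"z":0.028,"ax":0,"ay":0,"az":-0.002,"hand":0.74}
    - {"x":-0.001,"y":0.0,"z":0.038,"ax":0,"ay":0,"az":-0.002,"hand":0.74}
    - {"x":-0.001,"y":0.0,"z":0.038,"ax":0,"ay":0,"az":-0.002,"hand":0.74}
    - {"x":-0.001,"y":0.0,"z":0.038,"ax":0,"ay":0,"az":-0.002,"hand":0.74}

```text
clock: 7.37
tcp_pos: [0.4937, -0.2116, 0.1268]
orientation: [-0.001, 0.474, 0.88, 0.001]
wrist_force: [-0.1, 0.5, -1.6]
finger_gap: 0.0635
```

Run:
```python
from h import *
shot("w11")
go(.4936,-.2113,.117,2.154)
crop("pics/w11.png","pics/w11a.png",220,130,340,250,6)
m=load("w11")
for P in [(.4936,-.2113,.007),(.4727,-.2251,.007)]: print(np.round(proj(m,P),1))
s,r=st()
for q in [(0,0,.112),(0,0,.114)]: print(np.round(proj(m,s["tcp_pos"]+r.apply(q)),1))
```

```text
qv 0.012654775486813787
now [ 0.4942 -0.212   0.1274] shift [ 0.0009 -0.0001  0.0104] rot [ 0.0008 -0.0007 -0.0007] t 7.4167 F [-0.1  0.4 -1.6] gap 0.06314569659956946
[276.1 195.1]
[276.1 164.7]
[275.2 198.5]
[275.2 197.7]
```

View pics/w11a.png

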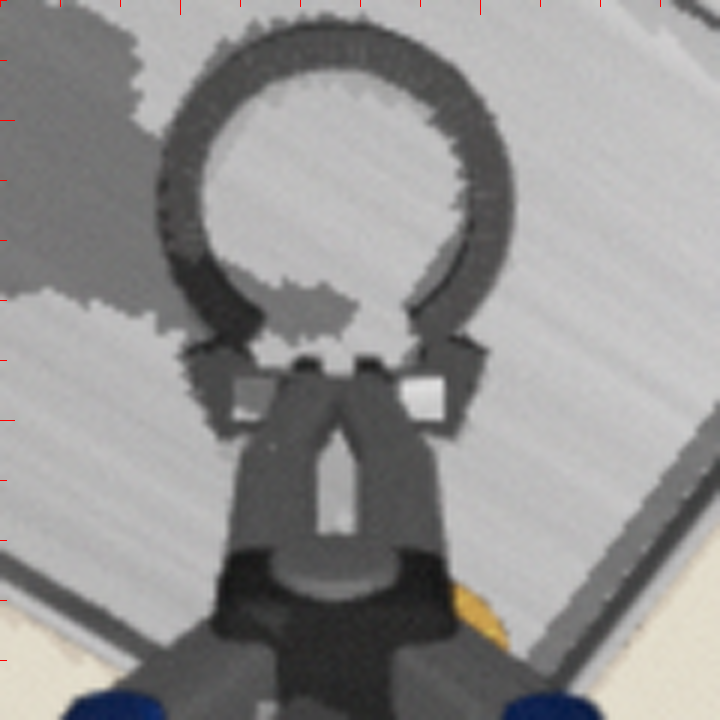

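Run:
```python
from h import *
shot("w12")
cv2.imwrite("pics/s12.png",viewer.read_camera("scene")[:,:,::-1])
crop("pics/s12.png","pics/s12a.png",240,160,380,310,4)
a=cv2.imread("pics/w8.png")[175:335,190:360];b=cv2.imread("pics/w10.png")[175:335,190:360];c=cv2.imread("pics/w12.png")[175:335,190:360]
cv2.imwrite("pics/cmp.png",cv2.resize(np.hstack([a,b,c]),None,fx=1.55,fy=1.55*1.5,interpolation=cv2.INTER_CUBIC))
```

```text
qv 0.005353262422336994
```

View pics/cmp.png

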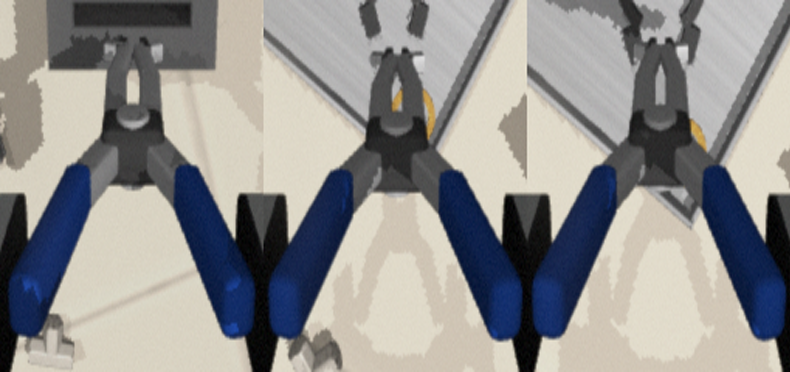

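View pics/s12a.png

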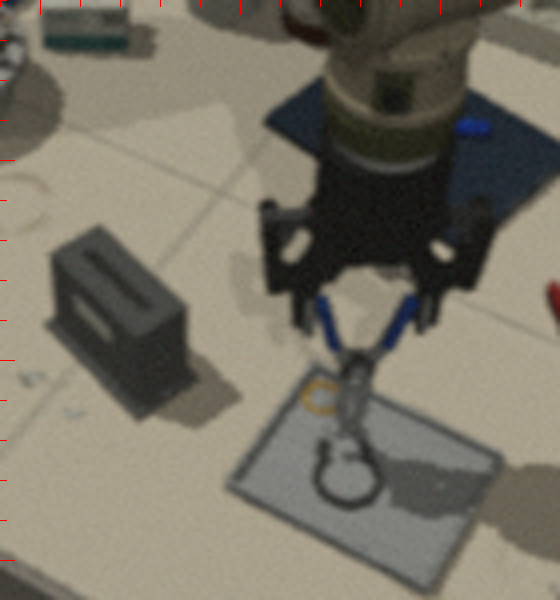

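Emit:
carry_out:
  plan:
    - {"x":0.0,"y":0.001,"z":0.0,"ax":0,"ay":0,"az":0,"hand":0.74}
    - {"x":0.0,"y":0.002,"z":0.0,"ax":0,"ay":0,"az":0,"hand":0.74}
    - {"x":0.0,"y":0.003,"z":0.002,"ax":0,"ay":0,"az":0,"hand":0.74}
    - {"x":0.0,"y":0.003,"z":0.004,"ax":0,"ay":0,"az":0,"hand":0.74}
    - {"x":0.0,"y":0.003,"z":0.006,"ax":0,"ay":0,"az":0,"hand":0.74}
    - {"x":0.0,"y":0.003,"z":0.006,"ax":0,"ay":0,"az":0,"hand":0.74}

```text
clock: 8.02
tcp_pos: [0.4967, -0.2104, 0.1212]
orientation: [-0.0, 0.474, 0.88, 0.001]
wrist_force: [0.6, 0.1, -0.4]
finger_gap: 0.0631
```

Run:
```python
from h import *
shot("w13")
go(.4936,-.2113,.117,2.154)
crop("pics/w13.png","pics/w13a.png",220,130,340,250,6)
```

```text
qv 0.006296812549771927
now [ 0.4968 -0.2104  0.1214] shift [ 0.001  -0.0031  0.0044] rot [ 0.0009 -0.0005 -0.0006] t 8.0667 F [-0.2  0.2 -0.8] gap 0.06361535886927006
```

View pics/w13a.png

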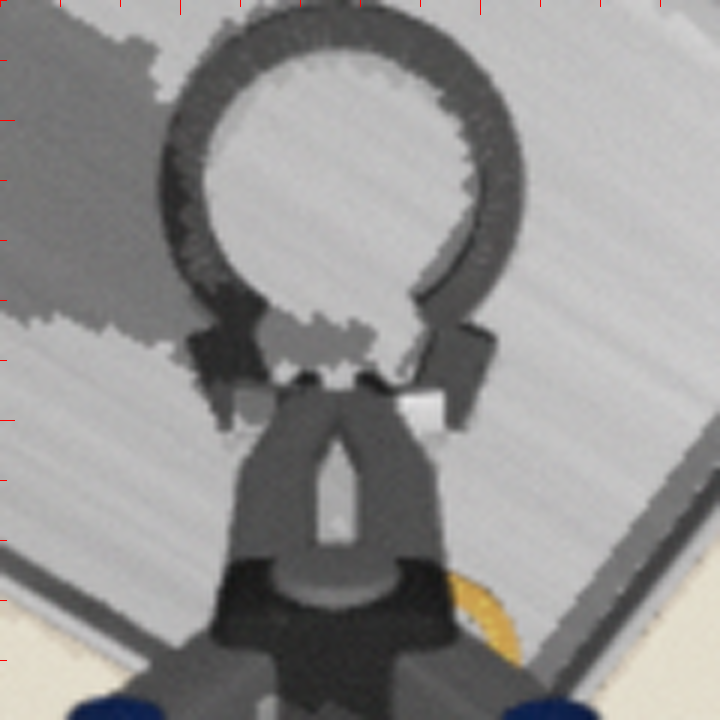

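Emit:
carry_out:
  plan:
    - {"x":0.0,"y":0.0,"z":0.0015,"ax":0,"ay":0,"az":0,"hand":0.74}
    - {"x":0.0,"y":0.0,"z":0.003,"ax":0,"ay":0,"az":0,"hand":0.74}
    - {"x":0.0,"y":0.0,"z":0.0045,"ax":0,"ay":0,"az":0,"hand":0.74}
    - {"x":0.0,"y":0.0,"z":0.0045,"ax":0,"ay":0,"az":0,"hand":0.74}

```text
clock: 8.4
tcp_pos: [0.4966, -0.2103, 0.1164]
orientation: [-0.0, 0.474, 0.88, 0.001]
wrist_force: [-0.4, -0.5, -2.1]
finger_gap: 0.0636
```

Run:
```python
from h import *
shot("w14")
go(.4936,-.2113,.117,2.154)
crop("pics/w14.png","pics/w14a.png",220,130,340,250,6)
```

```text
qv 0.004033931594188538
now [ 0.4966 -0.2104  0.1166] shift [ 0.0009 -0.003  -0.0004] rot [ 0.0007 -0.0009 -0.0007] t 8.45 F [-0.1 -0.4 -0.8] gap 0.06303897918781974
```

View pics/w14a.png

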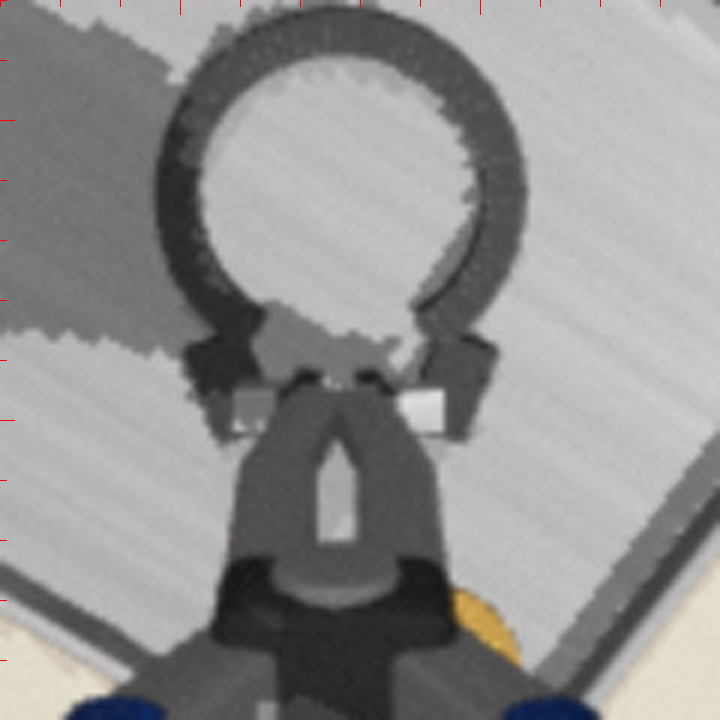

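Emit:
carry_out:
  plan:
    - {"x":0.0,"y":0.0005,"z":0.001,"ax":0,"ay":0,"az":0,"hand":0.74}
    - {"x":0.0,"y":0.0005,"z":0.002,"ax":0,"ay":0,"az":0,"hand":0.74}
    - {"x":0.0,"y":0.0005,"z":0.003,"ax":0,"ay":0,"az":0,"hand":0.74}
    - {"x":0.0,"y":0.0005,"z":0.003,"ax":0,"ay":0,"az":0,"hand":0.74}

```text
clock: 8.78
tcp_pos: [0.4969, -0.21, 0.1133]
orientation: [-0.0, 0.474, 0.88, 0.001]
wrist_force: [-0.3, -0.6, -2.1]
finger_gap: 0.0632
```

Run:
```python
from h import *
shot("w15")
go(.4936,-.2113,.117,2.154)
crop("pics/w15.png","pics/w15a.png",220,130,340,250,6)
```

```text
qv 0.004073472363846024
now [ 0.4969 -0.21    0.1134] shift [ 0.0008 -0.0035 -0.0036] rot [ 0.0006 -0.0012 -0.0006] t 8.8333 F [-0.3  0.4 -1.1] gap 0.06322572862200239
```

View pics/w15a.png

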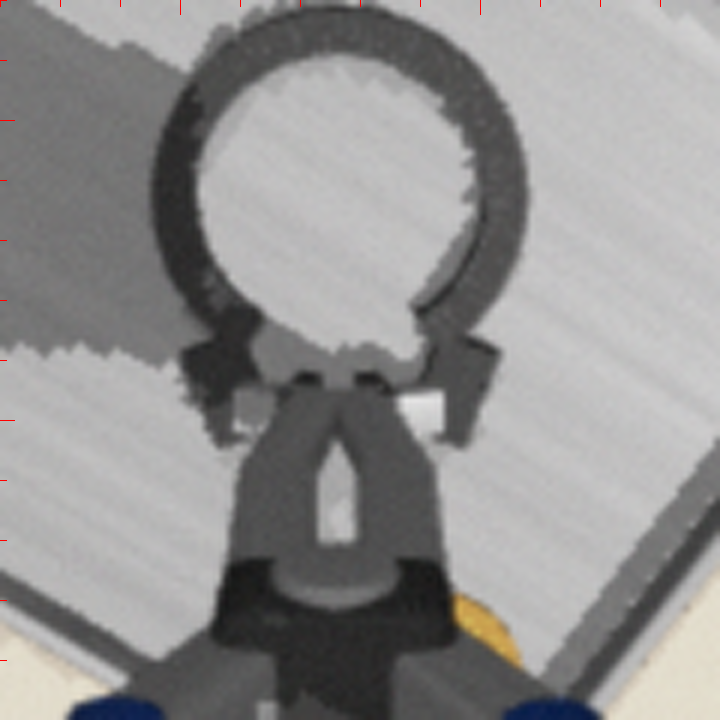

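Emit:
carry_out:
  plan:
    - {"x":0.0,"y":0.0005,"z":0.001,"ax":0,"ay":0,"az":0,"hand":0.74}
    - {"x":0.0,"y":0.0005,"z":0.002,"ax":0,"ay":0,"az":0,"hand":0.74}
    - {"x":0.0,"y":0.0005,"z":0.003,"ax":0,"ay":0,"az":0,"hand":0.74}
    - {"x":0.0,"y":0.0005,"z":0.003,"ax":0,"ay":0,"az":0,"hand":0.74}

```text
clock: 9.17
tcp_pos: [0.4974, -0.2097, 0.1104]
orientation: [-0.0, 0.474, 0.88, 0.001]
wrist_force: [-0.3, 0.0, -0.2]
finger_gap: 0.0634
```

Run:
```python
from h import *
shot("w16")
go(.4936,-.2113,.117,2.154)
crop("pics/w16.png","pics/w16a.png",220,130,340,250,6)
```

```text
qv 0.002929536359706072
now [ 0.4974 -0.2098  0.1104] shift [ 0.0008 -0.004  -0.0066] rot [ 0.0006 -0.0011 -0.0007] t 9.2167 F [ 0.3  0.5 -1.8] gap 0.06326646281151399
```

View pics/w16a.png

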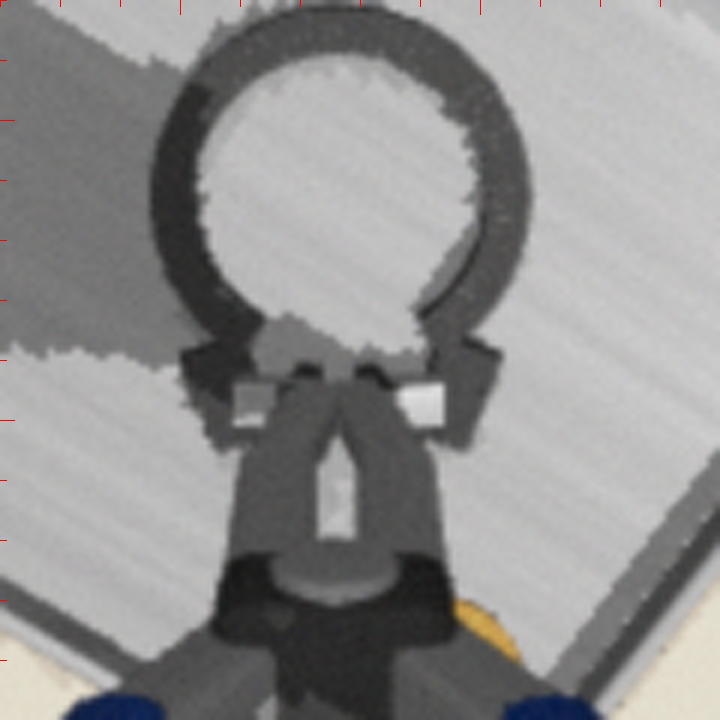

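Emit:
carry_out:
  plan:
    - {"x":0.0,"y":0.0005,"z":0.001,"ax":0,"ay":0,"az":0,"hand":0.74}
    - {"x":0.0,"y":0.0005,"z":0.002,"ax":0,"ay":0,"az":0,"hand":0.74}
    - {"x":0.0,"y":0.0005,"z":0.003,"ax":0,"ay":0,"az":0,"hand":0.74}
    - {"x":0.0,"y":0.0005,"z":0.003,"ax":0,"ay":0,"az":0,"hand":0.74}

```text
clock: 9.55
tcp_pos: [0.4995, -0.2104, 0.1094]
orientation: [0.002, 0.474, 0.88, 0.001]
wrist_force: [0.6, 1.8, 7.7]
finger_gap: 0.0631
```

Run:
```python
from h import *
shot("w17")
go(.4936,-.2113,.117,2.154)
crop("pics/w17.png","pics/w17a.png",220,130,340,250,6)
```

```text
qv 0.0026918342995945546
now [ 0.4994 -0.2103  0.1093] shift [ 0.0024 -0.0054 -0.0077] rot [ 0.0026  0.0028 -0.0006] t 9.6 F [ 0.3 -0.5  7.4] gap 0.06309914690894314
```

View pics/w17a.png

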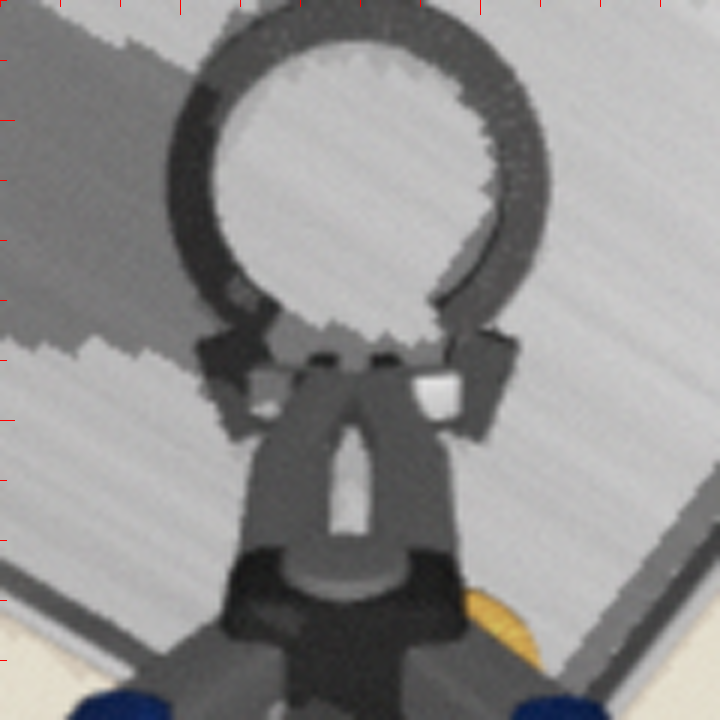

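Emit:
carry_out:
  plan:
    - {"x":0.0,"y":0.0,"z":-0.002,"ax":0.003,"ay":0,"az":0,"hand":0.74}
    - {"x":0.0,"y":0.0015,"z":-0.002,"ax":0.003,"ay":0,"az":0,"hand":0.74}
    - {"x":0.0,"y":0.0015,"z":-0.001,"ax":0.003,"ay":0,"az":0,"hand":0.74}
    - {"x":0.0,"y":0.0015,"z":-0.0005,"ax":0.003,"ay":0,"az":0,"hand":0.74}

```text
clock: 9.93
tcp_pos: [0.5007, -0.2094, 0.1096]
orientation: [0.001, 0.474, 0.88, -0.001]
wrist_force: [-0.4, -0.1, 2.7]
finger_gap: 0.0631
```

Run:
```python
from h import *
shot("w18")
go(.4936,-.2113,.117,2.154)
crop("pics/w18.png","pics/w18a.png",220,130,340,250,6)
```

```text
qv 0.005773161891978242
now [ 0.5008 -0.2095  0.1097] shift [ 0.0024 -0.007  -0.0073] rot [-0.0003  0.0028 -0.0004] t 9.9833 F [1.1 0.3 1.4] gap 0.06310947148561157
```

View pics/w18a.png

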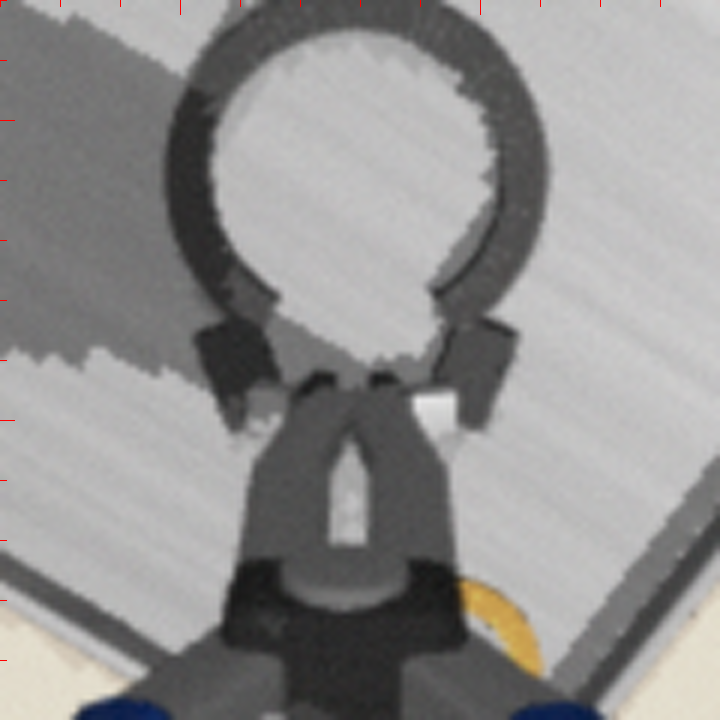

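Emit:
carry_out:
  plan:
    - {"x":0.0,"y":0.0,"z":0.0,"ax":0,"ay":0,"az":0,"hand":0.71}
    - {"x":0.0,"y":0.0,"z":0.0,"ax":0,"ay":0,"az":0,"hand":0.68}
    - {"x":0.0,"y":0.0,"z":0.0,"ax":0,"ay":0,"az":0,"hand":0.65}
    - {"x":0.0,"y":0.0,"z":0.0,"ax":0,"ay":0,"az":0,"hand":0.62}
    - {"x":0.0,"y":0.0,"z":0.0,"ax":0,"ay":0,"az":0,"hand":0.62}
  squeeze: 70

```text
clock: 10.4
tcp_pos: [0.5024, -0.2101, 0.1121]
orientation: [0.003, 0.474, 0.88, -0.001]
wrist_force: [0.0, 1.3, 14.3]
finger_gap: 0.0531
```

Run:
```python
from h import *
shot("w19")
go(.4936,-.2113,.117,2.154)
crop("pics/w19.png","pics/w19a.png",220,130,340,250,6)
```

```text
qv 0.0014291008004246823
now [ 0.5024 -0.2101  0.1121] shift [ 0.0038 -0.008  -0.005 ] rot [ 0.0022  0.0066 -0.0002] t 10.45 F [-0.2  2.  13. ] gap 0.053119445327382886
```

View pics/w19a.png

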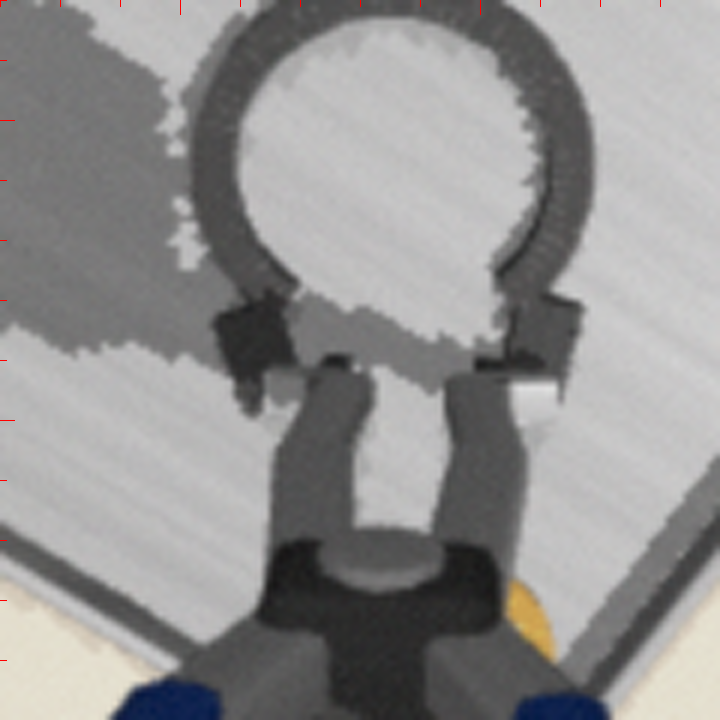

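Emit:
carry_out:
  plan:
    - {"x":0.001,"y":-0.001,"z":-0.002,"ax":0.002,"ay":0.006,"az":0,"hand":0.63}
    - {"x":0.0015,"y":-0.0025,"z":-0.002,"ax":0.002,"ay":0.006,"az":0,"hand":0.63}
    - {"x":0.0015,"y":-0.0025,"z":-0.001,"ax":0.002,"ay":0.006,"az":0,"hand":0.63}
    - {"x":0.0015,"y":-0.0025,"z":-0.001,"ax":0.002,"ay":0.006,"az":0,"hand":0.62}

```text
clock: 10.78
tcp_pos: [0.4992, -0.2102, 0.1127]
orientation: [0.0, 0.474, 0.88, -0.0]
wrist_force: [-0.2, 0.7, 2.6]
finger_gap: 0.0529
```

Run:
```python
from h import *
shot("w20")
go(.4936,-.2113,.117,2.154)
crop("pics/w20.png","pics/w20a.png",220,130,340,250,6)
```

```text
qv 0.003330158973096103
now [ 0.4993 -0.2101  0.1127] shift [ 0.0021 -0.0054 -0.0043] rot [ 0.     -0.     -0.0003] t 10.8333 F [0.4 0.  0.8] gap 0.053090017670417836
```

View pics/w20a.png

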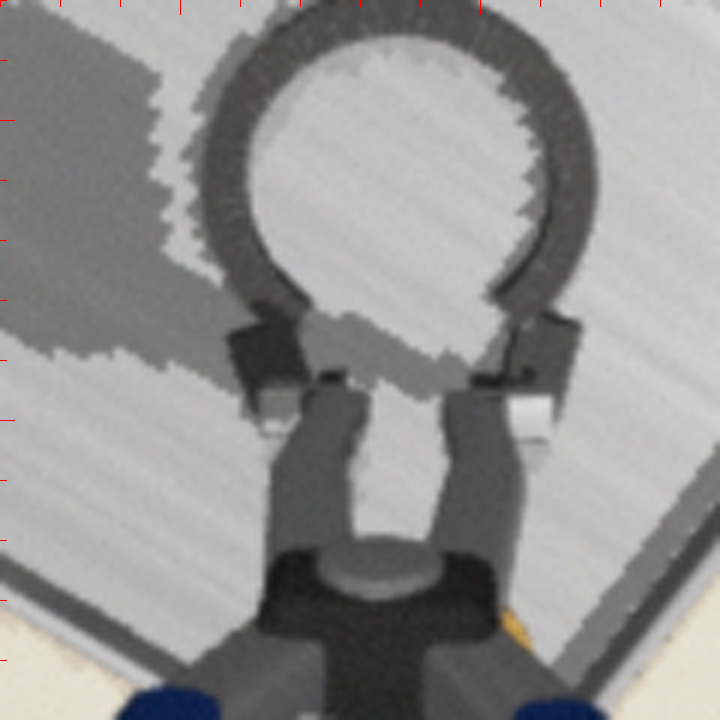

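Emit:
carry_out:
  plan:
    - {"x":0.0,"y":0.0,"z":0.0,"ax":0.0,"ay":0,"az":0,"hand":0.66}
    - {"x":0.0,"y":0.0,"z":0.0,"ax":0,"ay":0,"az":0,"hand":0.7}
    - {"x":0.0,"y":0.0,"z":-0.001,"ax":0,"ay":0,"az":0,"hand":0.72}
    - {"x":0.0,"y":-0.0015,"z":-0.001,"ax":0,"ay":0,"az":0,"hand":0.72}
    - {"x":0.0,"y":-0.0025,"z":-0.001,"ax":0,"ay":0,"az":0,"hand":0.72}
    - {"x":0.0,"y":-0.0025,"z":-0.001,"ax":0,"ay":0,"az":0,"hand":0.72}

```text
clock: 11.33
tcp_pos: [0.4969, -0.2116, 0.1136]
orientation: [-0.0, 0.474, 0.88, -0.0]
wrist_force: [0.3, 0.4, -1.3]
finger_gap: 0.0613
```

Run:
```python
from h import *
shot("w21")
go(.4936,-.2113,.117,2.154)
crop("pics/w21.png","pics/w21a.png",220,130,340,250,6)
```

```text
qv 0.003490230337605498
now [ 0.497  -0.2115  0.1137] shift [ 0.0021 -0.0027 -0.0033] rot [-0.     -0.0001 -0.0005] t 11.3833 F [-0.5  0.1 -1.4] gap 0.06176176212079964
```

View pics/w21a.png

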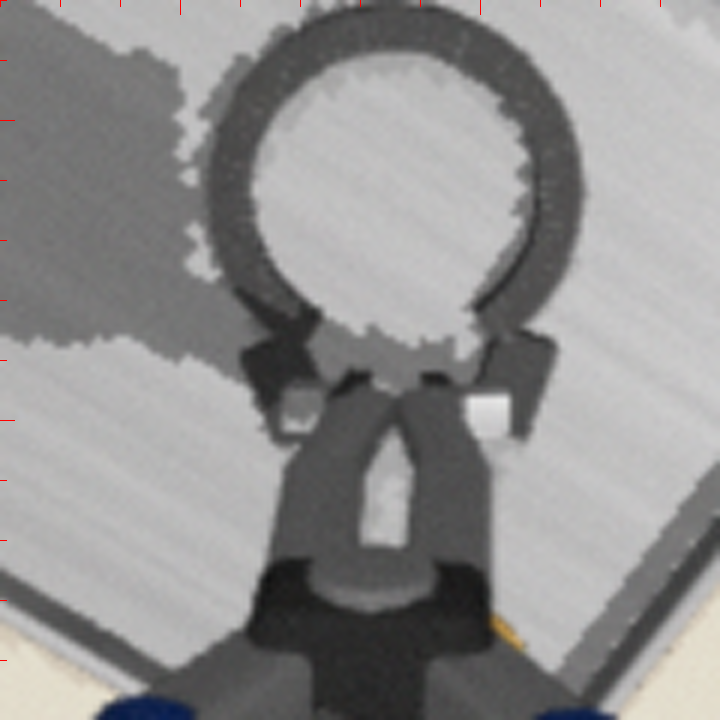

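Emit:
carry_out:
  plan:
    - {"x":0.0,"y":0.0,"z":0.0015,"ax":0.0,"ay":0,"az":0,"hand":0.72}
    - {"x":0.0,"y":0.0,"z":0.003,"ax":0,"ay":0,"az":0,"hand":0.72}
    - {"x":0.0,"y":0.0,"z":0.003,"ax":0,"ay":0,"az":0,"hand":0.72}

```text
clock: 11.63
tcp_pos: [0.4968, -0.2114, 0.1103]
orientation: [-0.0, 0.474, 0.88, 0.0]
wrist_force: [-0.2, -0.5, -0.3]
finger_gap: 0.0614
```

Run:
```python
from h import *
go(.4936,-.2113,.117,2.154)
```

```text
now [ 0.4968 -0.2114  0.1103] shift [ 0.0019 -0.0026 -0.0067] rot [-0.0002 -0.0006 -0.0005] t 11.6333 F [-0.2 -0.5 -0.3] gap 0.06139363884036835
```

Nearly in contact. I'll lower a touch more and squeeze progressively.

Emit:
carry_out:
  plan:
    - {"x":0.0,"y":0.0,"z":0.001,"ax":0.0,"ay":0,"az":0,"hand":0.71}
    - {"x":0.0,"y":0.0,"z":0.001,"ax":0,"ay":0,"az":0,"hand":0.69}
    - {"x":0.0,"y":0.0,"z":0.0005,"ax":0,"ay":0,"az":0,"hand":0.66}
    - {"x":0.0,"y":0.0,"z":0.0,"ax":0,"ay":0,"az":0,"hand":0.63}
    - {"x":0.0,"y":0.0,"z":-0.0005,"ax":0,"ay":0,"az":0,"hand":0.6}
    - {"x":0.0,"y":0.0,"z":-0.0005,"ax":0,"ay":0,"az":0,"hand":0.6}

```text
clock: 12.13
tcp_pos: [0.498, -0.2119, 0.1125]
orientation: [0.001, 0.474, 0.88, 0.0]
wrist_force: [-0.7, 1.0, 7.5]
finger_gap: 0.0516
```

Run:
```python
from h import *
shot("w22")
go(.4936,-.2113,.117,2.154)
crop("pics/w22.png","pics/w22a.png",220,130,340,250,6)
```

```text
qv 0.0011463551913345608
now [ 0.498  -0.2119  0.1125] shift [ 0.0029 -0.0033 -0.0045] rot [ 0.0015  0.0023 -0.0003] t 12.1833 F [-0.7  0.6  7.9] gap 0.051349945353831895
```

View pics/w22a.png

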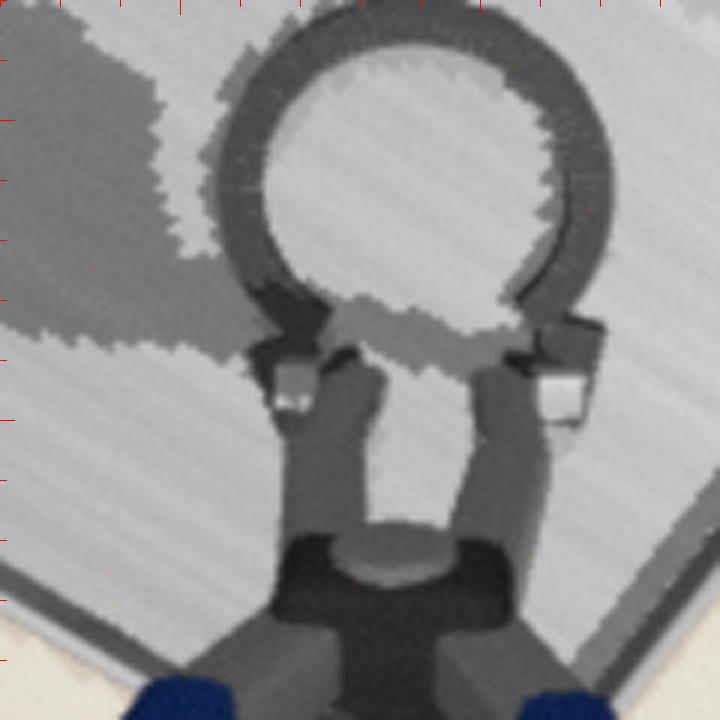

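Emit:
carry_out:
  plan:
    - {"x":0.002,"y":0.0,"z":-0.001,"ax":0.001,"ay":0.002,"az":0,"hand":0.59}
    - {"x":0.004,"y":0.0,"z":-0.001,"ax":0.001,"ay":0.002,"az":0,"hand":0.57}
    - {"x":0.006,"y":0.0,"z":-0.001,"ax":0.001,"ay":0.002,"az":0,"hand":0.55}
    - {"x":0.008,"y":0.0,"z":-0.001,"ax":0.001,"ay":0.002,"az":0,"hand":0.53}
    - {"x":0.008,"y":0.0,"z":-0.001,"ax":0.001,"ay":0.002,"az":0,"hand":0.51}
    - {"x":0.008,"y":0.0,"z":-0.001,"ax":0.001,"ay":0.002,"az":0,"hand":0.5}

```text
clock: 12.68
tcp_pos: [0.4943, -0.2052, 0.1148]
orientation: [0.001, 0.474, 0.881, 0.0]
wrist_force: [-0.8, 0.5, 9.3]
finger_gap: 0.043
```

Run:
```python
from h import *
shot("w23")
go(.4936,-.2113,.117,2.154)
crop("pics/w23.png","pics/w23a.png",200,120,360,320,3)
```

```text
qv 0.001509017087990144
now [ 0.4943 -0.2052  0.1148] shift [-0.0047 -0.0039 -0.0022] rot [ 0.0019  0.0019 -0.    ] t 12.7333 F [-0.2  1.1  9.5] gap 0.043143967554886656
```

View pics/w23a.png

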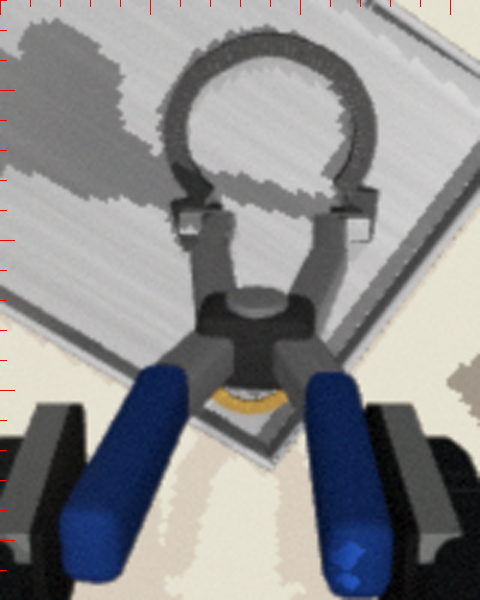

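Emit:
carry_out:
  plan:
    - {"x":0.0,"y":0.0,"z":-0.0015,"ax":0.001,"ay":0.002,"az":0,"hand":0.49}
    - {"x":0.001,"y":0.0,"z":-0.002,"ax":0.001,"ay":0.002,"az":0,"hand":0.47}
    - {"x":0.002,"y":0.0,"z":-0.002,"ax":0.001,"ay":0.002,"az":0,"hand":0.45}
    - {"x":0.003,"y":0.0,"z":-0.002,"ax":0.001,"ay":0.002,"az":0,"hand":0.43}
    - {"x":0.004,"y":0.0,"z":-0.002,"ax":0.001,"ay":0.002,"az":0,"hand":0.41}
    - {"x":0.004,"y":0.0,"z":-0.002,"ax":0.001,"ay":0.002,"az":0,"hand":0.39}
    - {"x":0.004,"y":0.0,"z":-0.002,"ax":0.001,"ay":0.002,"az":0,"hand":0.36}
    - {"x":0.004,"y":0.0,"z":-0.002,"ax":0.001,"ay":0.002,"az":0,"hand":0.36}

```text
clock: 13.4
tcp_pos: [0.4914, -0.2007, 0.1172]
orientation: [-0.001, 0.474, 0.881, 0.001]
wrist_force: [-2.5, 4.0, 8.6]
finger_gap: 0.0323
```

Run:
```python
from h import *
shot("w24")
go(.4936,-.2113,.117,2.154)
crop("pics/w24.png","pics/w24a.png",200,120,360,320,3)
```

```text
qv 0.001490305680251756
now [ 0.4915 -0.2006  0.1172] shift [-0.0101 -0.0041  0.0002] rot [ 0.0015 -0.0022  0.0005] t 13.45 F [-2.8  3.5  8.4] gap 0.031601097956738475
```

View pics/w24a.png

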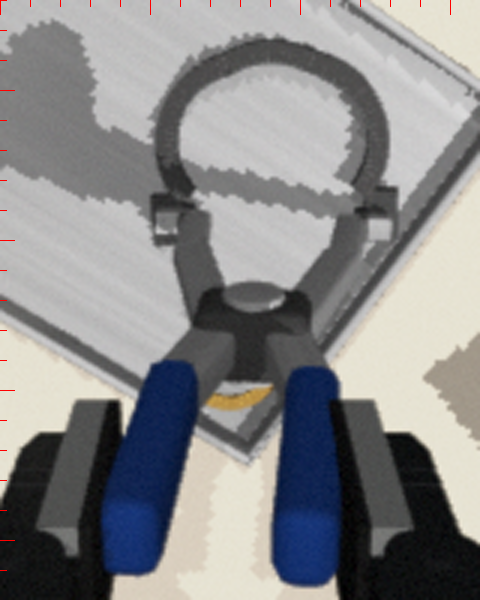

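Emit:
carry_out:
  plan:
    - {"x":0.0,"y":0.0,"z":-0.002,"ax":0.001,"ay":-0.002,"az":0,"hand":0.33}
    - {"x":0.0,"y":0.0,"z":-0.004,"ax":0.001,"ay":-0.002,"az":0,"hand":0.3}
    - {"x":0.0,"y":0.0,"z":-0.006,"ax":0.001,"ay":-0.002,"az":0,"hand":0.3}
    - {"x":0.0,"y":0.0,"z":-0.008,"ax":0.001,"ay":-0.002,"az":0,"hand":0.3}
    - {"x":0.0,"y":0.0,"z":-0.008,"ax":0.001,"ay":-0.002,"az":0,"hand":0.3}

```text
clock: 13.87
tcp_pos: [0.4916, -0.2009, 0.1254]
orientation: [0.0, 0.474, 0.881, 0.0]
wrist_force: [0.1, -0.2, -1.3]
finger_gap: 0.0309
```

Run:
```python
from h import *
shot("w25")
go(.4936,-.2113,.117,2.154)
crop("pics/w25.png","pics/w25a.png",200,120,360,320,3)
```

```text
qv 0.005165872196928333
now [ 0.4915 -0.2009  0.1252] shift [-0.0099 -0.004   0.0082] rot [ 0.0005 -0.      0.0003] t 13.9167 F [-0.9  0.1 -1.4] gap 0.03075075830831306
```

View pics/w25a.png

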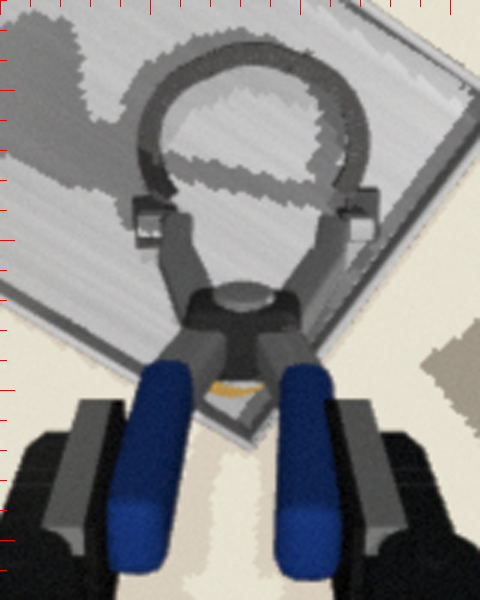

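Emit:
carry_out:
  plan:
    - {"x":0.0,"y":0.0,"z":-0.008,"ax":0,"ay":0,"az":0,"hand":0.3}
    - {"x":0.0,"y":0.0,"z":-0.018,"ax":0,"ay":0,"az":0,"hand":0.3}
    - {"x":0.0,"y":0.0,"z":-0.03,"ax":0,"ay":0,"az":0,"hand":0.3}
    - {"x":0.0,"y":0.0,"z":-0.045,"ax":0,"ay":0,"az":0,"hand":0.3}
    - {"x":0.0,"y":0.0,"z":-0.06,"ax":0,"ay":0,"az":0,"hand":0.3}
    - {"x":0.0,"y":0.0,"z":-0.075,"ax":0,"ay":0,"az":0,"hand":0.3}
    - {"x":0.0,"y":0.0,"z":-0.09,"ax":0,"ay":0,"az":0,"hand":0.3}
    - {"x":0.0,"y":0.0,"z":-0.105,"ax":0,"ay":0,"az":0,"hand":0.3}
    - {"x":0.0,"y":0.0,"z":-0.115,"ax":0,"ay":0,"az":0,"hand":0.3}
    - {"x":0.0,"y":0.0,"z":-0.118,"ax":0,"ay":0,"az":0,"hand":0.3}
    - {"x":0.0,"y":0.0,"z":-0.118,"ax":0,"ay":0,"az":0,"hand":0.3}

```text
clock: 14.83
tcp_pos: [0.4921, -0.2012, 0.2445]
orientation: [0.001, 0.474, 0.881, 0.0]
wrist_force: [-0.8, -0.3, -1.7]
finger_gap: 0.0311
```

Run:
```python
from h import *
shot("w26")
cv2.imwrite("pics/s26.png",viewer.read_camera("scene")[:,:,::-1])
crop("pics/s26.png","pics/s26a.png",240,130,390,290,4)
go(.4936,-.2113,.117,2.154)
crop("pics/w26.png","pics/w26a.png",200,120,360,320,3)
```

```text
qv 0.0284039096937971
now [ 0.4913 -0.2007  0.2428] shift [-0.0102 -0.0039  0.1258] rot [ 0.0002 -0.0006  0.0003] t 14.9333 F [-0.1  0.3 -1.4] gap 0.0307786615547607
```

View pics/w26a.png

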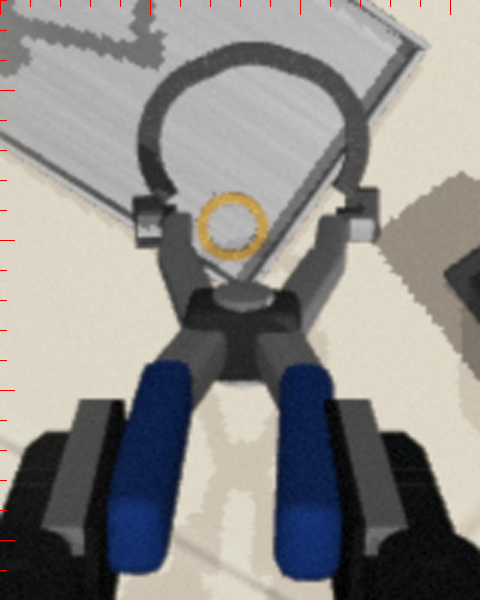

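View pics/s26a.png

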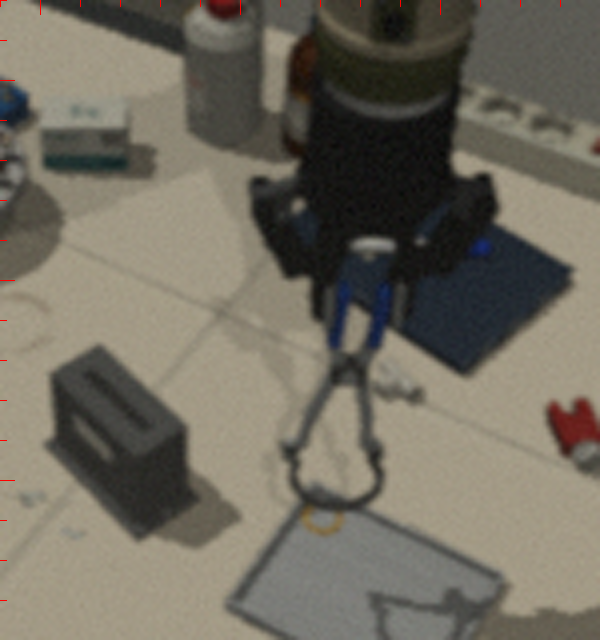

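Run:
```python
from h import *
s,r=st();p=s["tcp_pos"];m=viewer.camera_model("scene");w=load("w26")
S=lambda u,v:(u/4+240-.375,v/4+130-.375); W=lambda u,v:(u/3+200-.33,v/3+120-.33)
for q in [(0,0,-.033),(0,0,.028),(0,0,.105),(.008,0,.105),(0,-.025,.105)]:
    a=proj(m,p+r.apply(q)); print(q,np.round([(a[0]-240)*4,(a[1]-130)*4],0))
pts={"bolt_face?":((347,365),(243,300)),"lugR(img)":((288,450),(365,203)),"lugL":((377,447),(150,210)),"back":((338,503),(252,52)),"capA":((341,285),(306,545)),"capB":((384,290),(136,540))}
for n,(a,b) in pts.items():
    X,e=tri((m,*S(*a)),(w,*W(*b)));print(n,np.round(r.inv().apply(X-p)*1000,1),e)
```

```text
(0, 0, -0.033) [361. 279.]
(0, 0, 0.028) [352. 352.]
(0, 0, 0.105) [342. 435.]
(0.008, 0, 0.105) [329. 436.]
(0, -0.025, 0.105) [346. 467.]
bolt_face? [  3.3 -13.9  23.6] [[0.96, 0.33], [4.09, 1.6]]
lugR(img) [ 34.5  -8.8 106.7] [[0.3, 0.16], [0.96, 0.51]]
lugL [-20.9  -7.1 106.9] [[0.24, 0.03], [0.77, 0.14]]
back [  5.9 -46.5 111.6] [[0.57, 0.13], [1.81, 0.51]]
capA [ 10.1   3.8 -24.2] [[0.38, 0.41], [2.11, 2.35]]
capB [-14.5   5.6 -19. ] [[0.14, 0.04], [0.71, 0.26]]
```

Run:
```python
from h import *
crop("pics/w26.png","pics/w26b.png",240,125,335,225,8)
```

```text
(no output)
```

View pics/w26b.png

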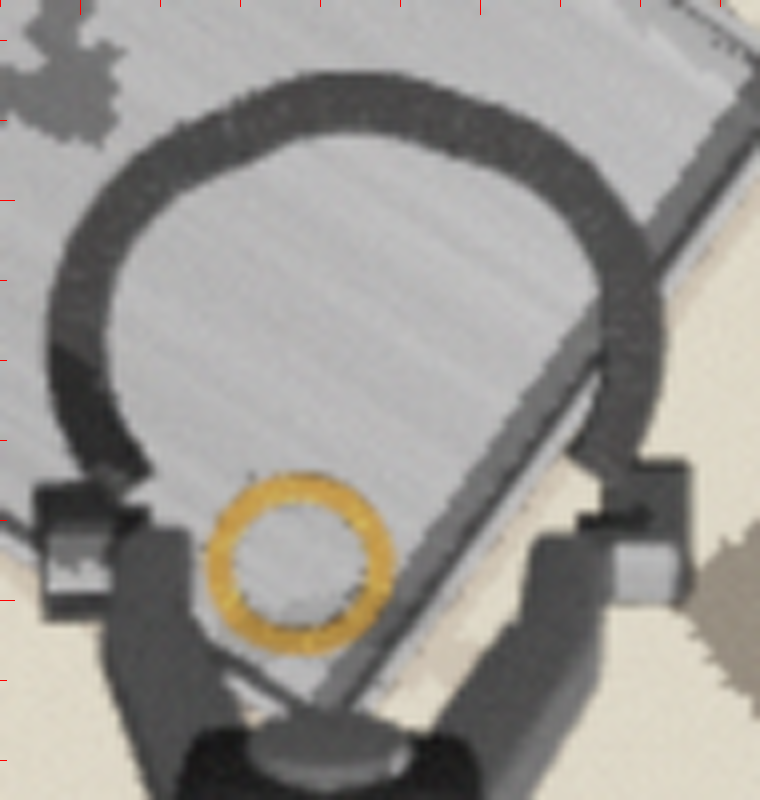

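Run:
```python
from h import *
s,r=st();p=s["tcp_pos"];w=load("w26")
C=lambda u,v:(u/8+240-.44,v/8+125-.44)
def tp(u,v,z):
    o,d=ray(w,*C(u,v)); o=r.inv().apply(o-p);d=r.inv().apply(d); return o+d*(z-o[2])/d[2]
for z in(.107,.112):
    for n,q in dict(backin=(353,130),cen=(355,343),blade=(365,545),inL=(105,340),inR=(602,340),lugL=(120,560),lugR=(605,545)).items(): print(z,n,np.round(tp(*q,z)*1000,1))
go(.6,.16,.265,2.154)
```

```text
0.107 backin [  4.4 -44.7 107. ]
0.107 cen [  4.8 -24.7 107. ]
0.107 blade [  6.   -4.8 107. ]
0.107 inL [-18.8 -25.  107. ]
0.107 inR [ 28.1 -25.  107. ]
0.107 lugL [-17.8  -3.2 107. ]
0.107 lugR [ 29.2  -4.8 107. ]
0.112 backin [  4.6 -44.  112. ]
0.112 cen [  4.9 -23.6 112. ]
0.112 blade [  6.1  -3.3 112. ]
0.112 inL [-19.2 -23.9 112. ]
0.112 inR [ 28.7 -23.9 112. ]
0.112 lugL [-18.1  -1.7 112. ]
0.112 lugR [ 29.8  -3.3 112. ]
now [ 0.4913 -0.2007  0.2428] shift [ 0.2411  0.2895 -0.022 ] rot [ 0.0002 -0.0006  0.0003] t 14.9333 F [-0.1  0.3 -1.4] gap 0.0307786615547607
```

Emit:
carry_out:
  plan:
    - {"x":0.005,"y":0.007,"z":-0.01,"ax":0,"ay":-0.01,"az":0,"hand":0.3}
    - {"x":0.016,"y":0.021,"z":-0.022,"ax":0,"ay":-0.02,"az":0,"hand":0.3}
    - {"x":0.032,"y":0.042,"z":-0.022,"ax":0,"ay":-0.03,"az":0,"hand":0.3}
    - {"x":0.051,"y":0.068,"z":-0.022,"ax":0,"ay":-0.03,"az":0,"hand":0.3}
    - {"x":0.072,"y":0.096,"z":-0.022,"ax":0,"ay":-0.03,"az":0,"hand":0.3}
    - {"x":0.093,"y":0.123,"z":-0.022,"ax":0,"ay":-0.03,"az":0,"hand":0.3}
    - {"x":0.114,"y":0.151,"z":-0.022,"ax":0,"ay":-0.03,"az":0,"hand":0.3}
    - {"x":0.135,"y":0.179,"z":-0.022,"ax":0,"ay":-0.03,"az":0,"hand":0.3}
    - {"x":0.154,"y":0.204,"z":-0.022,"ax":0,"ay":-0.03,"az":0,"hand":0.3}
    - {"x":0.168,"y":0.223,"z":-0.022,"ax":0,"ay":-0.03,"az":0,"hand":0.3}
    - {"x":0.178,"y":0.236,"z":-0.022,"ax":0,"ay":-0.03,"az":0,"hand":0.3}
    - {"x":0.18,"y":0.239,"z":-0.022,"ax":0,"ay":-0.03,"az":0,"hand":0.3}

```text
clock: 15.93
tcp_pos: [0.5916, 0.0847, 0.2643]
orientation: [0.012, 0.472, 0.881, -0.007]
wrist_force: [-0.4, -0.0, -0.9]
finger_gap: 0.0308
```

Run:
```python
from h import *
s,r=st();p=s["tcp_pos"]; print(np.round(p,4), np.round(r.inv().apply(np.array([.6519,.2495,.265])-p),4), r.as_matrix()[:,2])
```

```text
[0.5916 0.0847 0.2643] [ 0.1037  0.1415 -0.0036] [ 0.01553408 -0.02339436 -0.99960562]
```

```bash
cat >> h.py <<'E'
def ringgo(xy,zr,off):
    s,r=st();p=np.array(s["tcp_pos"]); cur=p+r.apply(off); d=np.array([*xy,zr])-cur
    print("ring now",np.round(cur,4),"shift tool",np.round(r.inv().apply(d),4),"tcp",np.round(p,4),"F",np.round(s["wrist_force"],1),"t",s["clock"])
E
python3 - <<'E'
from h import *
ringgo((.6292,.2403),.145,(.0048,-.0242,.110))
E
```

```text
ring now [0.5705 0.0727 0.1542] shift tool [0.1072 0.1417 0.0062] tcp [0.5916 0.0847 0.2643] F [-0.4 -0.  -0.9] t 15.9333
```

Emit:
carry_out:
  plan:
    - {"x":0.005,"y":0.007,"z":0,"ax":0,"ay":0,"az":0,"hand":0.3}
    - {"x":0.018,"y":0.024,"z":0,"ax":0,"ay":0,"az":0,"hand":0.3}
    - {"x":0.036,"y":0.048,"z":0,"ax":0,"ay":0,"az":0,"hand":0.3}
    - {"x":0.055,"y":0.073,"z":0,"ax":0,"ay":0,"az":0,"hand":0.3}
    - {"x":0.074,"y":0.098,"z":0,"ax":0,"ay":0,"az":0,"hand":0.3}
    - {"x":0.09,"y":0.119,"z":0,"ax":0,"ay":0,"az":0,"hand":0.3}
    - {"x":0.101,"y":0.134,"z":0.003,"ax":0,"ay":0,"az":0,"hand":0.3}
    - {"x":0.107,"y":0.1417,"z":0.006,"ax":0,"ay":0,"az":0,"hand":0.3}
    - {"x":0.107,"y":0.1417,"z":0.006,"ax":0,"ay":0,"az":0,"hand":0.3}
    - {"x":0.107,"y":0.1417,"z":0.006,"ax":0,"ay":0,"az":0,"hand":0.3}

```text
clock: 16.77
tcp_pos: [0.6499, 0.2516, 0.2545]
orientation: [0.012, 0.472, 0.881, -0.008]
wrist_force: [0.2, -1.4, -1.5]
finger_gap: 0.0309
```

Run:
```python
from h import *
shot("w27")
cv2.imwrite("pics/s27.png",viewer.read_camera("scene")[:,:,::-1])
crop("pics/s27.png","pics/s27a.png",180,80,280,200,5)
crop("pics/w27.png","pics/w27a.png",220,115,350,245,5)
ringgo((.6292,.2403),.145,(.0048,-.0242,.110))
m=load("w27");print(proj(m,(.6292,.2403,.107)))
```

```text
qv 0.016783871890579373
ring now [0.629  0.2387 0.1454] shift tool [0.0012 0.0011 0.0004] tcp [0.6501 0.2507 0.2555] F [-0.6  0.7 -1.3] t 16.8667
(np.float64(283.03131246447606), np.float64(160.14246096667142))
```

View pics/w27a.png

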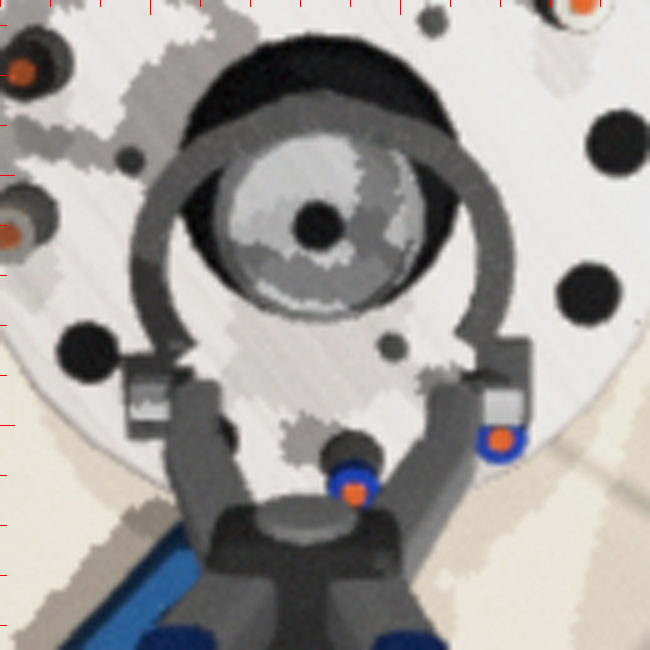

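View pics/s27a.png

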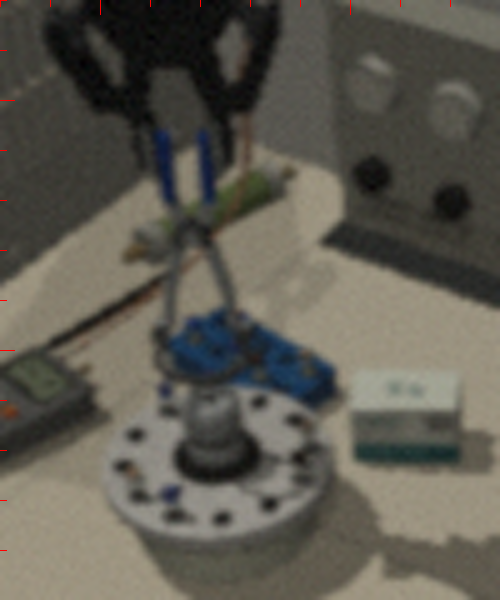

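Run:
```python
from h import *
m=viewer.camera_model("scene")
print("hubtop obs vs", proj(m,(.6292,.2403,.107)))
crop("pics/s27.png","pics/s27b.png",205,130,240,175,14)
c=np.array([.629,.2387]);X=np.array([.835,.55]);Y=np.array([-.55,.835])
cv=lambda a:np.round([(a[0]-205)*14,(a[1]-130)*14])
for z in(.14,.15):
    for n,(a,b) in dict(backout=(-27.5,0),lugL=(21,29),lugR=(21,-29),sideL=(0,29),sideR=(0,-29)).items():
        q=c+X*a/1000+Y*b/1000; print(z,n,cv(proj(m,(*q,z))))
print(cv(proj(m,(.6292,.2403,.107))))
```

```text
hubtop obs vs (np.float64(221.74663332041862), np.float64(158.7175481912629))
0.14 backout [211. 367.]
0.14 lugL [101. 231.]
0.14 lugR [361. 228.]
0.14 sideL [ 91. 289.]
0.14 sideR [354. 286.]
0.15 backout [206. 330.]
0.15 lugL [ 95. 195.]
0.15 lugR [357. 192.]
0.15 sideL [ 85. 253.]
0.15 sideR [350. 250.]
[234. 402.]
```

View pics/s27b.png

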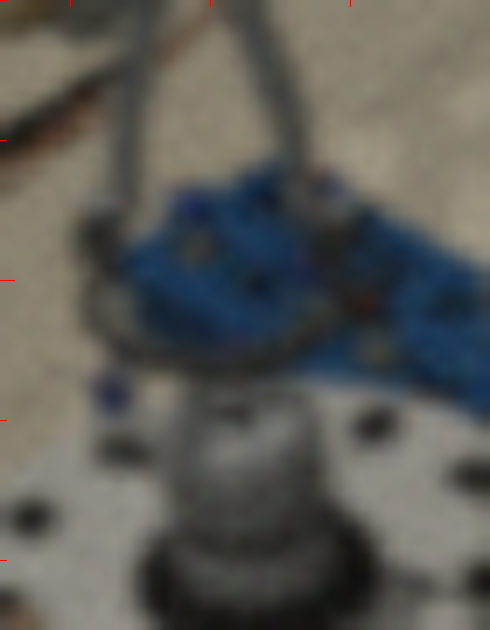

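Emit:
carry_out:
  plan:
    - {"x":0.001,"y":0.001,"z":0.006,"ax":0,"ay":0,"az":0,"hand":0.3}
    - {"x":0.0012,"y":0.001,"z":0.015,"ax":0,"ay":0,"az":0,"hand":0.3}
    - {"x":0.0015,"y":0.001,"z":0.024,"ax":0,"ay":0,"az":0,"hand":0.3}
    - {"x":0.002,"y":0.001,"z":0.028,"ax":0,"ay":0,"az":0,"hand":0.3}
    - {"x":0.002,"y":0.001,"z":0.028,"ax":0,"ay":0,"az":0,"hand":0.3}
    - {"x":0.002,"y":0.001,"z":0.028,"ax":0,"ay":0,"az":0,"hand":0.3}

```text
clock: 17.37
tcp_pos: [0.6498, 0.252, 0.2267]
orientation: [0.012, 0.473, 0.881, -0.008]
wrist_force: [1.0, -0.3, -1.2]
finger_gap: 0.0309
```

Run:
```python
from h import *
shot("w28")
crop("pics/w28.png","pics/w28a.png",220,115,350,245,5)
ringgo((.6292,.2403),.082,(.0048,-.0240,.113))
m=load("w28");print(proj(m,(.6292,.2403,.107)))
```

```text
qv 0.014630609768934391
ring now [0.6292 0.2402 0.1143] shift tool [0.001  0.0001 0.0323] tcp [0.6502 0.2522 0.2274] F [ 0.  -0.4 -2.3] t 17.4167
(np.float64(282.32061130610487), np.float64(166.71070769685988))
```

View pics/w28a.png

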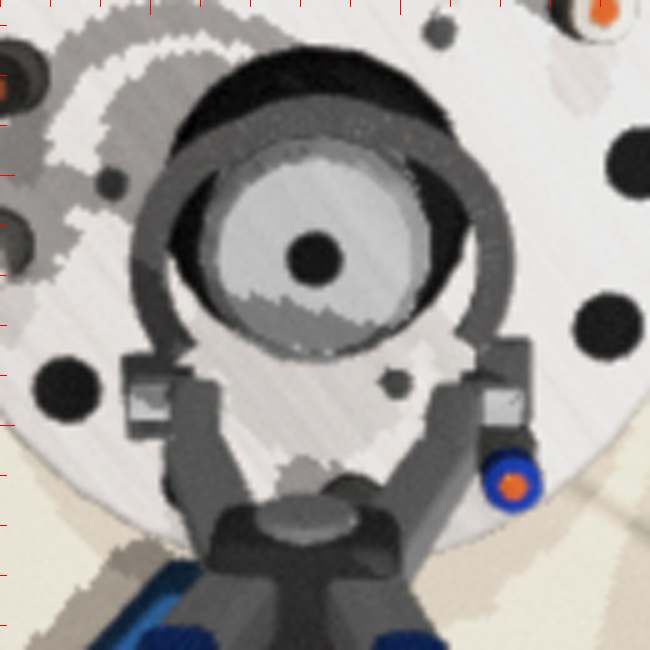

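Emit:
carry_out:
  plan:
    - {"x":-0.001,"y":-0.001,"z":0.0,"ax":0,"ay":0,"az":0,"hand":0.3}
    - {"x":-0.001,"y":-0.001,"z":0.003,"ax":0,"ay":0,"az":0,"hand":0.3}
    - {"x":-0.001,"y":-0.001,"z":0.006,"ax":0,"ay":0,"az":0,"hand":0.3}
    - {"x":-0.001,"y":-0.001,"z":0.008,"ax":0,"ay":0,"az":0,"hand":0.3}
    - {"x":-0.001,"y":-0.001,"z":0.008,"ax":0,"ay":0,"az":0,"hand":0.3}
    - {"x":-0.001,"y":-0.001,"z":0.008,"ax":0,"ay":0,"az":0,"hand":0.3}

```text
clock: 17.92
tcp_pos: [0.6499, 0.2506, 0.2191]
orientation: [0.012, 0.473, 0.881, -0.007]
wrist_force: [-0.3, 0.6, -0.9]
finger_gap: 0.0303
```

Run:
```python
from h import *
shot("w29")
crop("pics/w29.png","pics/w29a.png",220,115,350,245,5)
ringgo((.6292,.2403),.082,(.0048,-.0240,.113))
m=load("w29");print(proj(m,(.6292,.2403,.107)))
```

```text
qv 0.006008354529363749
ring now [0.629  0.2386 0.1063] shift tool [0.002  0.0011 0.0242] tcp [0.65   0.2506 0.2193] F [ 0.  -0.1 -2. ] t 17.9667
(np.float64(283.84533363698455), np.float64(169.77030015567686))
```

View pics/w29a.png

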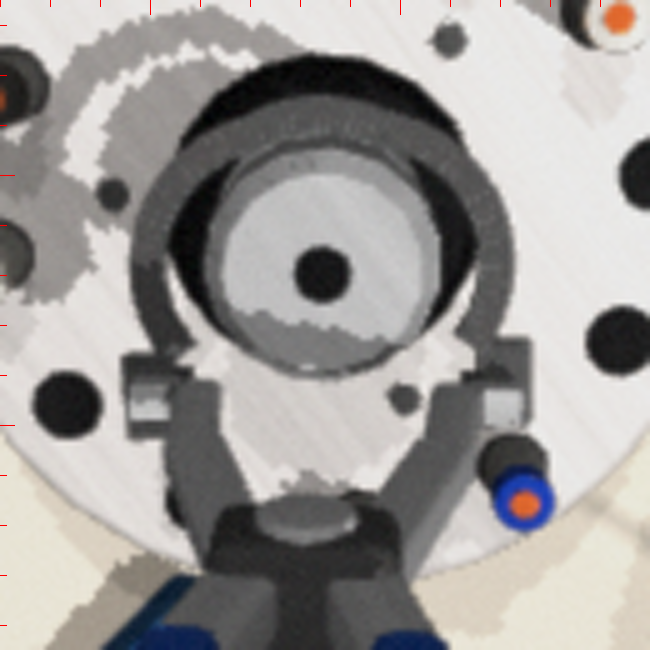

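Emit:
carry_out:
  plan:
    - {"x":0.0,"y":-0.001,"z":0.0,"ax":0,"ay":0,"az":0,"hand":0.3}
    - {"x":0.0,"y":-0.0018,"z":0.001,"ax":0,"ay":0,"az":0,"hand":0.3}
    - {"x":0.0,"y":-0.0018,"z":0.004,"ax":0,"ay":0,"az":0,"hand":0.3}
    - {"x":0.0,"y":-0.0018,"z":0.008,"ax":0,"ay":0,"az":0,"hand":0.3}
    - {"x":0.0,"y":-0.0018,"z":0.012,"ax":0,"ay":0,"az":0,"hand":0.3}
    - {"x":0.0,"y":-0.0018,"z":0.012,"ax":0,"ay":0,"az":0,"hand":0.3}
    - {"x":0.0,"y":-0.0018,"z":0.012,"ax":0,"ay":0,"az":0,"hand":0.3}

```text
clock: 18.55
tcp_pos: [0.6483, 0.2492, 0.2066]
orientation: [0.012, 0.473, 0.881, -0.008]
wrist_force: [0.3, 0.4, -2.2]
finger_gap: 0.0311
```

Run:
```python
from h import *
shot("w30")
cv2.imwrite("pics/s30.png",viewer.read_camera("scene")[:,:,::-1])
crop("pics/s30.png","pics/s30a.png",195,120,250,190,9)
crop("pics/w30.png","pics/w30a.png",220,115,350,245,5)
ringgo((.6292,.2403),.082,(.0048,-.0240,.113))
m=load("w30");print(proj(m,(.6292,.2403,.107)))
```

```text
qv 0.00924983588407165
ring now [0.6276 0.2373 0.0942] shift tool [0.0019 0.003  0.0122] tcp [0.6486 0.2493 0.2073] F [ 0.3  0.2 -2.4] t 18.65
(np.float64(284.1343688496036), np.float64(176.35832841208955))
```

View pics/w30a.png

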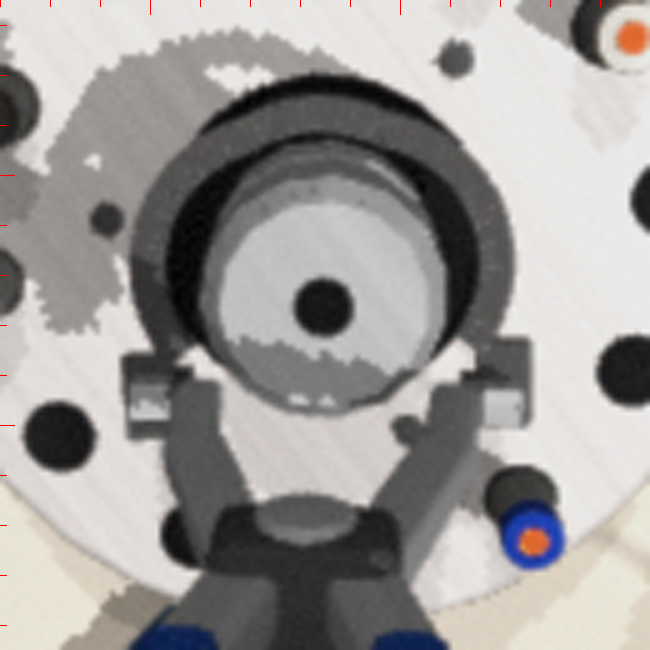

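View pics/s30a.png

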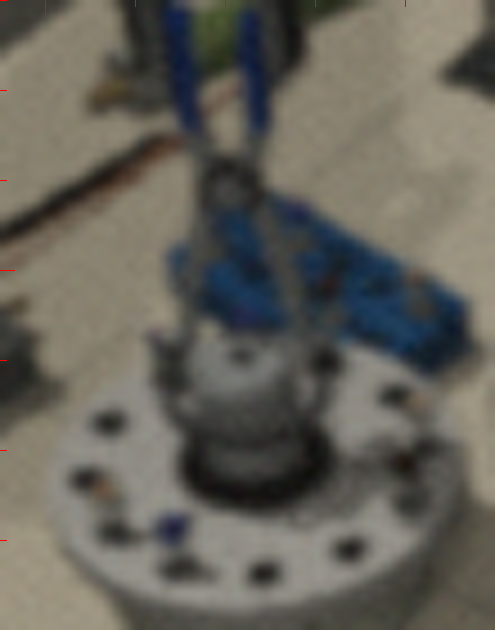

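```bash
cat >> h.py <<'E'
def overlay(name,out,zs,u0=220,v0=115,u1=350,v1=245,s=5,c=(.6292,.2403)):
    m=load(name);im=cv2.imread(f"pics/{name}.png")[v0:v1,u0:u1];im=cv2.resize(im,None,fx=s,fy=s,interpolation=cv2.INTER_CUBIC)
    cols=[(0,0,255),(0,255,0),(255,0,0),(0,255,255)]
    for z,col in zip(zs,cols):
        pts=[proj(m,(c[0]+.0188*np.cos(a),c[1]+.0188*np.sin(a),z)) for a in np.linspace(0,6.283,120)]
        pts=np.array([((u-u0+.5)*s,(v-v0+.5)*s) for u,v in pts],np.int32)
        cv2.polylines(im,[pts],True,col,1)
    cv2.imwrite(out,im)
E
python3 - <<'E'
from h import *
overlay("w30","pics/o30.png",[.096,.107,.0855,.0785])
E
```

```text
(no output)
```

View pics/o30.png

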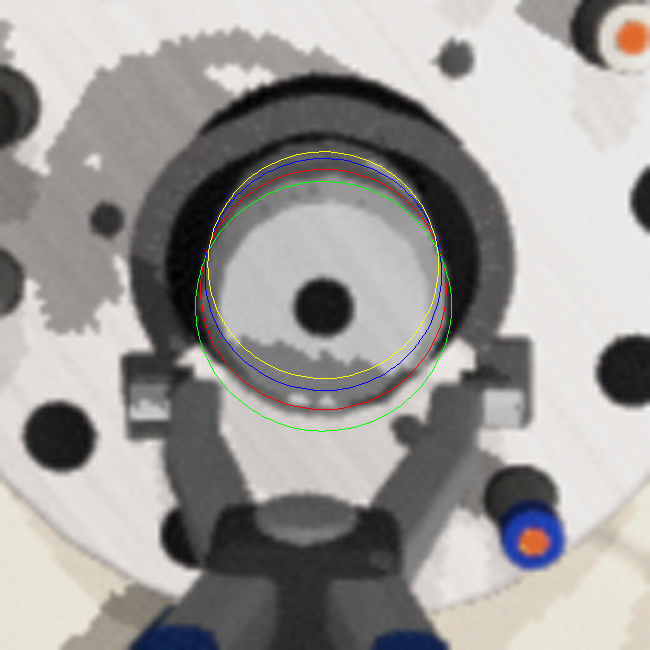

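Run:
```python
from h import *
m=load("w30");C=lambda u,v:(u/5+220-.4,v/5+115-.4)
h=np.array([.6292,.2403]);X=np.array([.835,.55]);Y=np.array([-.55,.835])
for z in(.096,.092):
    for n,q in dict(backin=(322,137),inL=(167,262),inR=(480,262),uL=(235,158),uR=(413,155),tipL=(193,345),tipR=(457,332)).items():
        P=plane(m,*C(*q),z)[:2]-h; print(z,n,"X %.1f Y %.1f r %.1f"%(P@X*1000,P@Y*1000,np.linalg.norm(P)*1000))
```

```text
0.096 backin X -23.5 Y -0.4 r 23.5
0.096 inL X -4.4 Y -23.8 r 24.2
0.096 inR X -4.9 Y 23.8 r 24.3
0.096 uL X -20.3 Y -13.4 r 24.3
0.096 uR X -21.0 Y 13.2 r 24.8
0.096 tipL X 8.7 Y -20.0 r 21.8
0.096 tipR X 6.1 Y 20.7 r 21.6
0.092 backin X -23.0 Y -0.4 r 23.0
0.092 inL X -3.5 Y -24.2 r 24.4
0.092 inR X -4.0 Y 24.2 r 24.5
0.092 uL X -19.7 Y -13.6 r 23.9
0.092 uR X -20.4 Y 13.4 r 24.4
0.092 tipL X 9.7 Y -20.3 r 22.5
0.092 tipR X 7.2 Y 21.1 r 22.3
```

Emit:
carry_out:
  plan:
    - {"x":0.0,"y":0.001,"z":0.001,"ax":0,"ay":0,"az":0,"hand":0.3}
    - {"x":0.0,"y":0.001,"z":0.004,"ax":0,"ay":0,"az":0,"hand":0.3}
    - {"x":0.0,"y":0.001,"z":0.008,"ax":0,"ay":0,"az":0,"hand":0.3}
    - {"x":0.0,"y":0.001,"z":0.011,"ax":0,"ay":0,"az":0,"hand":0.3}
    - {"x":0.0,"y":0.001,"z":0.012,"ax":0,"ay":0,"az":0,"hand":0.3}
    - {"x":0.0,"y":0.001,"z":0.012,"ax":0,"ay":0,"az":0,"hand":0.3}
    - {"x":0.0,"y":0.001,"z":0.012,"ax":0,"ay":0,"az":0,"hand":0.3}

```text
clock: 19.23
tcp_pos: [0.6495, 0.2496, 0.1951]
orientation: [0.012, 0.473, 0.881, -0.007]
wrist_force: [0.2, 0.4, -1.3]
finger_gap: 0.0306
```

Run:
```python
from h import *
shot("w31")
a=[viewer.read_camera("scene")[:,:,::-1].astype(float) for _ in range(6)]
cv2.imwrite("pics/s31.png",np.mean(a,0).astype(np.uint8))
crop("pics/s31.png","pics/s31a.png",205,140,240,180,14)
overlay("w31","pics/o31.png",[.084,.0785,.066])
ringgo((.6292,.2403),.082,(.0068,-.0240,.113))
m=viewer.camera_model("scene")
c=np.array([.6292,.2403]);X=np.array([.835,.55]);Y=np.array([-.55,.835])
cv=lambda a:np.round([(a[0]+.4-205)*14,(a[1]+.6-140)*14])
for z in(.077,.082,.087):
    for n,(a,b) in dict(backout=(-28,0),lugL=(21,29),lugR=(21,-29),sideL=(-3,29),sideR=(-3,-29)).items():
        q=c+X*a/1000+Y*b/1000; print(z,n,cv(proj(m,(*q,z))))
print(cv(proj(m,(.6292,.2403,.107))))
```

```text
qv 0.004203836683915969
ring now [0.6276 0.2393 0.0823] shift tool [-0.      0.0019  0.0003] tcp [0.6497 0.2496 0.1954] F [-0.3 -0.1 -2.1] t 19.5833
0.077 backout [244. 453.]
0.077 lugL [137. 316.]
0.077 lugR [388. 313.]
0.077 sideL [126. 383.]
0.077 sideR [381. 380.]
0.082 backout [242. 437.]
0.082 lugL [134. 299.]
0.082 lugR [386. 296.]
0.082 sideL [124. 366.]
0.082 sideR [379. 363.]
0.087 backout [239. 420.]
0.087 lugL [131. 282.]
0.087 lugR [384. 279.]
0.087 sideL [121. 349.]
0.087 sideR [377. 346.]
[240. 270.]
```

View pics/s31a.png

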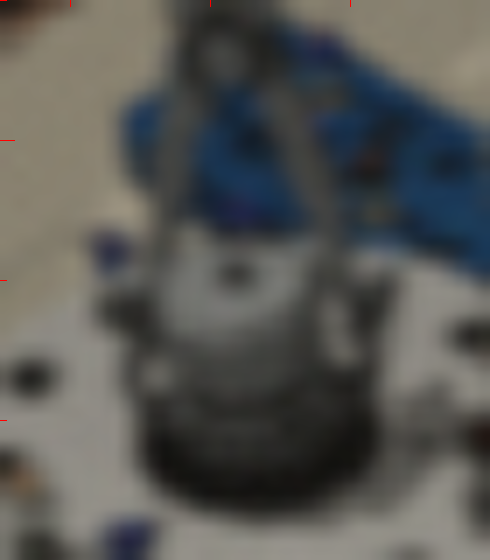

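View pics/o31.png

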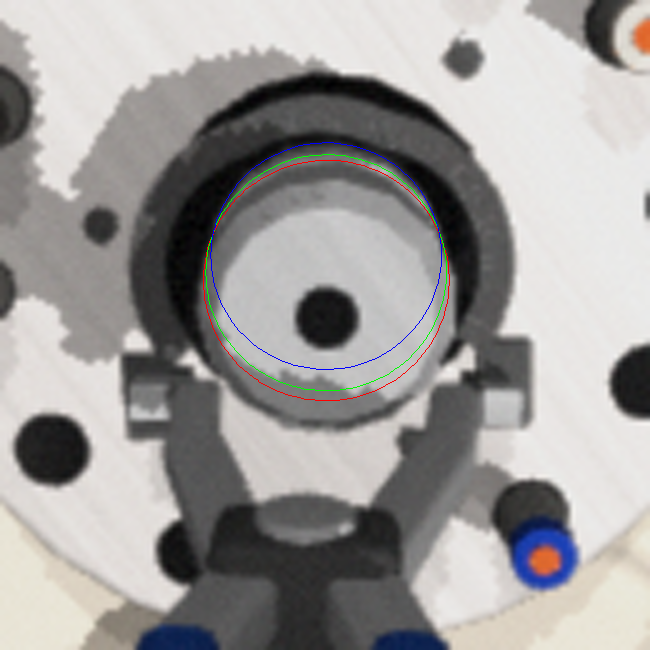

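Run:
```python
from h import *
m=viewer.camera_model("scene");w=load("w31");C=lambda u,v:(u/5+220-.4,v/5+115-.4)
im=cv2.imread("pics/s31.png")
u0,v0,u1,v1,s=208,152,240,176,24
im=cv2.resize(im[v0:v1,u0:u1],None,fx=s,fy=s,interpolation=cv2.INTER_CUBIC)
im=cv2.convertScaleAbs(im,alpha=1.5,beta=0)
for z,col in((.080,(0,0,255)),(.084,(0,255,0)),(.088,(255,0,0))):
    for poly in ([(122,352),(170,352),(125,437),(165,437)],[(490,338),(530,338),(530,427),(486,427)],[(132,250),(160,180),(230,120),(320,93),(400,110),(480,170),(515,260)]):
        for q in poly:
            P=plane(w,*C(*q),z);a=proj(m,P); cv2.circle(im,(int((a[0]+.4-u0+.5)*s),int((a[1]+.6-v0+.5)*s)),3,col,-1)
cv2.imwrite("pics/o31s.png",im)
```

```text
(no output)
```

View pics/o31s.png

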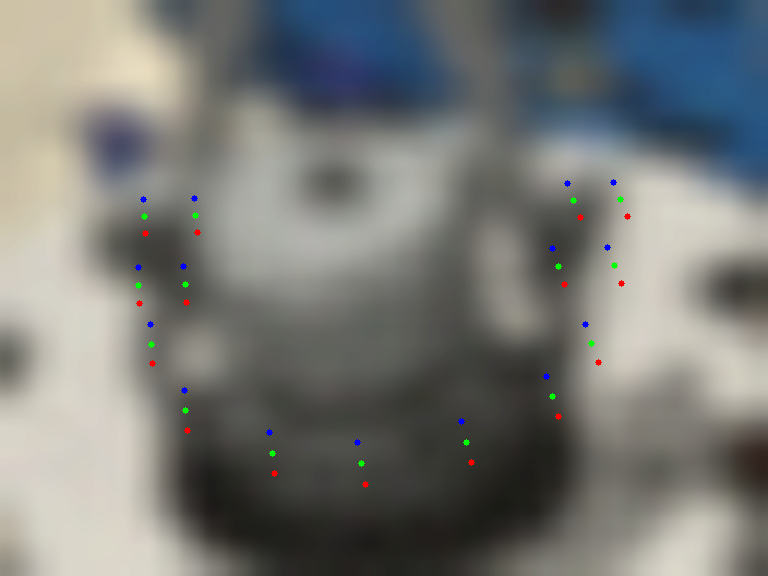

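Emit:
carry_out:
  plan:
    - {"x":-0.0006,"y":0.0001,"z":0,"ax":0,"ay":0.005,"az":0,"hand":0.3}
    - {"x":-0.0012,"y":0.0002,"z":0,"ax":0,"ay":0.01,"az":0,"hand":0.3}
    - {"x":-0.0017,"y":0.0003,"z":0,"ax":0,"ay":0.015,"az":0,"hand":0.3}
    - {"x":-0.0023,"y":0.0004,"z":0,"ax":0,"ay":0.02,"az":0,"hand":0.3}
    - {"x":-0.0028,"y":0.0005,"z":0,"ax":0,"ay":0.025,"az":0,"hand":0.3}
    - {"x":-0.0034,"y":0.0005,"z":0,"ax":0,"ay":0.03,"az":0,"hand":0.3}
    - {"x":-0.0034,"y":0.0005,"z":0,"ax":0,"ay":0.03,"az":0,"hand":0.3}
    - {"x":-0.0034,"y":0.0005,"z":0,"ax":0,"ay":0.03,"az":0,"hand":0.3}
    - {"x":-0.0034,"y":0.0005,"z":0,"ax":0,"ay":0.03,"az":0,"hand":0.3}

```text
clock: 20.33
tcp_pos: [0.652, 0.247, 0.1955]
orientation: [-0.001, 0.473, 0.881, -0.0]
wrist_force: [-0.5, 0.0, -1.9]
finger_gap: 0.0303
```

Run:
```python
from h import *
shot("w32")
a=[viewer.read_camera("scene")[:,:,::-1].astype(float) for _ in range(8)]
cv2.imwrite("pics/s32.png",np.mean(a,0).astype(np.uint8))
overlay("w32","pics/o32.png",[.084,.0785,.066])
s,r=st();print(r.as_matrix()[:,2],s["finger_gap"]);ringgo((.6292,.2403),.082,(.0068,-.0240,.113))
m=viewer.camera_model("scene");w=load("w32");C=lambda u,v:(u/5+220-.4,v/5+115-.4)
im=cv2.imread("pics/s32.png")
u0,v0,u1,v1,s=208,152,240,176,24
im=cv2.resize(im[v0:v1,u0:u1],None,fx=s,fy=s,interpolation=cv2.INTER_CUBIC)
cv2.imwrite("pics/o32s.png",cv2.convertScaleAbs(im,alpha=1.6,beta=0))
```

```text
qv 0.0021026701893572023
[-1.83777286e-03  8.31466917e-04 -9.99997966e-01] 0.030652490751247246
ring now [0.628  0.2396 0.0826] shift tool [-0.0001  0.0014  0.0006] tcp [0.652  0.2471 0.1955] F [ 0.3  0.7 -2.5] t 20.7833
```

View pics/o32.png

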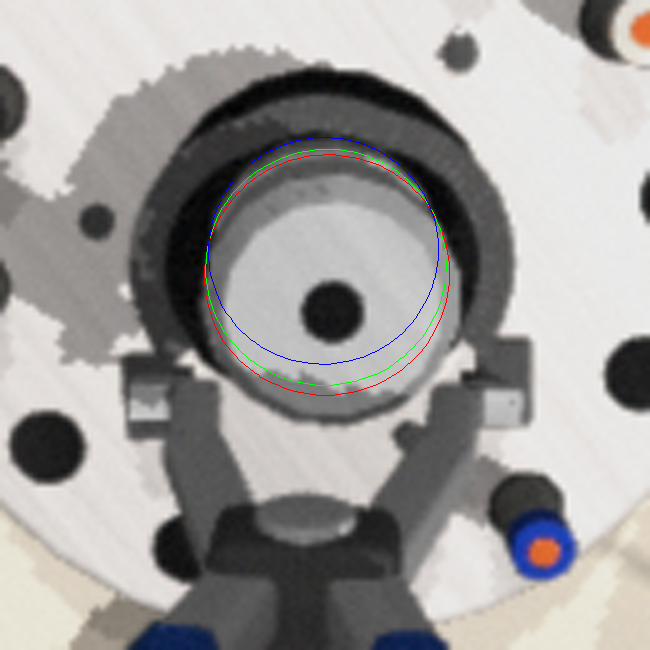

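View pics/o32s.png

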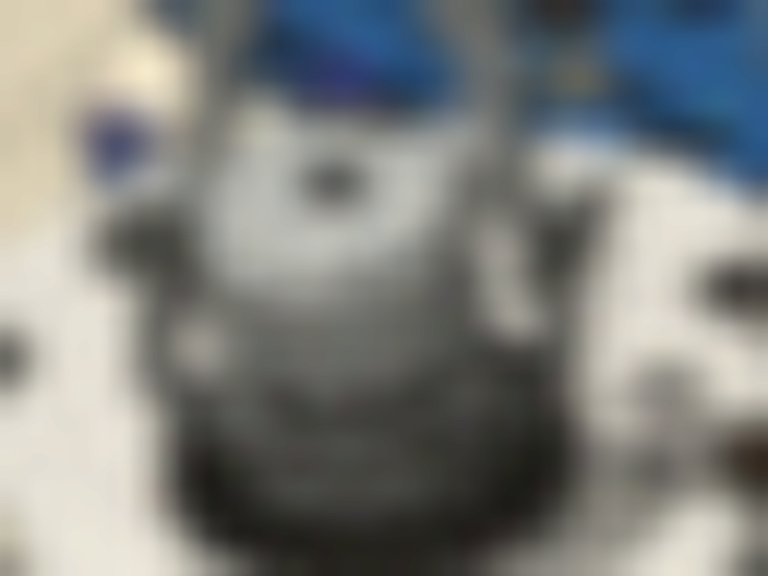

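Run:
```python
from h import *
im=cv2.imread("pics/s32.png").mean(2)
for v in range(158,178): print(v,np.round(im[v,218:227]).astype(int))
m=viewer.camera_model("scene");w=load("w32");C=lambda u,v:(u/5+220-.4,v/5+115-.4)
h=np.array([.6292,.2403]);d=np.array(m["T"])[:2,3]-h;d/=np.linalg.norm(d);pr=lambda P:np.round(np.array(proj(m,P))+[.4,.6],1)
for z in(.107,.0855,.0785,.066):print("hub front",z,pr((*(h+d*.0188),z)))
for z in(.080,.084,.088):
    a=pr(plane(w,*C(322,137),z));b=pr(plane(w,*C(322,95),z));P=plane(w,*C(322,95),z);P[2]-=.004
    print("ring top",z,"inner",a,"outer",b,"bottom outer",pr(P))
print("collar front r28",pr((*(h+d*.028),.066)))
```

```text
158 [108 112 101  89  88 100 107 108 100]
159 [111 111  90  64  66  94 113 113  95]
160 [115 113 101  83  85 101 115 111  90]
161 [114 114 114 113 111 112 113  99  78]
162 [109 113 115 116 108 104  94  81  66]
163 [ 99  99 101  99  89  84  79  72  58]
164 [76 82 87 85 79 73 69 62 54]
165 [67 67 70 70 69 66 62 58 52]
166 [66 62 65 65 65 64 62 56 50]
167 [60 58 61 63 61 59 55 47 42]
168 [54 45 46 53 49 46 42 37 40]
169 [53 46 39 42 41 39 39 39 38]
170 [46 45 45 45 46 43 41 35 33]
171 [35 42 41 43 43 41 41 38 34]
172 [30 40 44 43 41 42 42 37 31]
173 [22 26 30 31 33 33 29 27 22]
174 [22 20 19 21 21 23 21 21 21]
175 [44 28 26 21 22 22 22 23 28]
176 [92 76 64 56 48 43 45 50 55]
177 [132 129 120 108  99  91  96  99 101]
hub front 0.107 [222.7 163.1]
hub front 0.0855 [223.5 168.4]
hub front 0.0785 [223.7 170. ]
hub front 0.066 [224.1 173. ]
ring top 0.08 inner [222.8 170.2] outer [222.7 171.5] bottom outer [222.8 172.4]
ring top 0.084 inner [222.7 169.3] outer [222.5 170.6] bottom outer [222.7 171.6]
ring top 0.088 inner [222.6 168.5] outer [222.4 169.7] bottom outer [222.6 170.7]
collar front r28 [224.4 174.9]
```

Run:
```python
from h import *
m=viewer.camera_model("scene");pr=lambda P:np.round(np.array(proj(m,P))+[.4,.6],1)
im=cv2.imread("pics/s27.png").mean(2)
for v in range(148,162): print(v,np.round(im[v,213:226]).astype(int))
w=load("w27");C=lambda u,v:(u/5+220-.4,v/5+115-.4)
for z in(.139,.143,.147):
    a=pr(plane(w,*C(320,133),z));b=pr(plane(w,*C(320,92),z));P=plane(w,*C(320,92),z);P[2]-=.004
    print("ring top",z,"inner",a,"outer",b,"bottom outer",pr(P))
print(np.array(w["T"])[:3,3],np.array(load("w32")["T"])[:3,3])
```

```text
148 [48 49 55 57 56 59 52 49 48 47 52 50 47]
149 [43 51 59 56 54 60 54 53 43 44 40 41 43]
150 [63 54 46 49 55 56 58 51 50 42 31 39 47]
151 [79 63 44 38 47 51 53 56 53 49 45 44 52]
152 [78 64 43 36 38 40 45 51 58 54 53 52 53]
153 [75 68 50 41 36 38 37 46 51 51 53 54 53]
154 [57 58 54 51 43 40 40 42 49 50 52 44 48]
155 [63 51 54 49 46 45 44 47 47 43 42 40 40]
156 [73 75 75 73 67 50 42 41 45 43 40 45 55]
157 [ 63  83 107 119 101  76  60  60  60  60  67  70  77]
158 [ 55  86 119 127 108  79  66  75  75  70  74  73  81]
159 [ 76  97 112 118 101  80  69  65  57  59  83  94  96]
160 [ 92  96 105 105  90  77  78  84  85  79 100 114 109]
161 [ 63  68  87  90  86  75  84 100 109 109 110 112  98]
ring top 0.139 inner [220.3 155.4] outer [220.1 156.7] bottom outer [220.3 157.7]
ring top 0.143 inner [220.1 154.5] outer [219.9 155.8] bottom outer [220.1 156.8]
ring top 0.147 inner [219.9 153.6] outer [219.8 154.8] bottom outer [219.9 155.9]
[0.5818099  0.20936187 0.39700734] [0.5860542  0.20130037 0.33797774]
```

Run:
```python
from h import *
s,r=st();print(np.abs(s["qvel"]).max(),s["finger_gap"],s["wrist_force"],s["clock"])
print(env.hand_in())
s,r=st();print(s["clock"],s["tcp_pos"],s["wrist_force"])
```

```text
0.0006752258644761954 0.030652490751247246 [ 0.30397668  0.65027067 -2.5248817 ] 20.7833
the job is handed in; nothing more can be done
None
the job is handed in; nothing more can be done
```

The ring is spread on the fully squeezed pliers and held round the hub at about the groove's height. I handed the job in at 20.8 s. No verdict came back, so what follows is my own measurement.

**What I did:** I took the blue pliers out of the stand by both handles and put the closed tips into the ring's gap. The first seating was about 2 mm too far out, so I re-seated it once. Then I squeezed to the stop, lifted the ring clear of the tray and lowered it over the hub. The robot never came near the loose fittings.

**Last checks:**
- **Rest and grip:** the arm was at rest with the fingers 31 mm apart, against 33 mm given for the fully squeezed grips. Wrist force was about 2.5 N, little more than the weight carried, and I saw no sign of contact with the carousel.
- **Centring:** in the wrist view the ring is within about 1.5 mm of the hub's axis, with about 3 mm of room at its back.
- **Height:** the estimates put the ring's middle between 80 and 84 mm, against 82 mm for the groove. The arm-based figure is 82.6 mm. The scene camera resolves only about 4 mm of height per pixel there, so I trust this to about 1.5 mm.
- **Tilt:** this is the weakest check. The last measured roll was about 0.05 to 0.07 rad, after which I turned the tool back 0.03 rad. Pitch readings disagreed, from about 0.05 to 0.12 rad; the high one came from coarse early picks. All are under the 0.15 rad limit, but I did not measure tilt again after that last correction.

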